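# Clip the silver box shut with a snap hook

## Robot

A 6-joint arm with a two-finger parallel gripper is mounted at the origin on a cart in front of the work surface, level with it; the furniture and walls round the work are solid. World frame = base frame: x ahead of the robot, y to its left, z up, the work surface at z = 0. Lengths are in m, angles in degrees, forces in N, time in s.
With the tool pointing down it reaches from about 0.4 to 0.825 m from the base axis. Payload 7 kg.
Tool frame: the origin (TCP) lies on the centre line of the jaws, within the pads' length; the fingertips stand 14 mm ahead of it and the grasp point (between the pads) lies 5 mm behind it; z points along the fingers, y is the line along which they close (so a half turn about z gives the same grasp; the last joint's range is limited). The gripper opens to 88 mm and grips with 3 to 60 N. Pads are 19 mm wide; open, the fingers measure 130 mm over their backs; the gripper's body (78 mm by 193 mm) begins 47 mm behind the grasp point.
Start: joints at [80.22, 20.546, 0.682, 0, -70.136, -16.507], TCP at [0.299, 0.605, 0.214] pointing down, gripper open.
Joint ranges: [-176.03, 176.03], [-82.01, 121.73], [-58.28, 71.71], [-173.87, 95.51], [-174.79, -0.11], [-173.66, 173.66]. Speed limits (degrees/s): [136.94, 136.94, 172.46, 180, 180, 180].

## Interface

Orientations are given as [roll, pitch, yaw] about the fixed x, y, z axes, in that order (R = Rz(yaw) Ry(pitch) Rx(roll)).
In Python, from plant import r gives the robot as it stands.
- The arm moves only by the tool send_rows, never from a script. Its argument "steps" is a list of rows, each an object with "dp": the shift along the tool's x, y, z in mm, a list of three; "roll": the turn about the tool's z in rad; "jaw": the opening in per cent of the stroke, from 0 (shut) to 100 (fully open). In form: [{"dp": [tx, ty, tz], "roll": roll, "jaw": jaw}, ...]. A call has 1 to 5 rows; each row is the pose to reach, as a shift and turn from the pose commanded when the call began, along the tool's axes at that moment; what a row does not reach only later rows make up. A row lasts 1/8 s, in which the tool goes at most 62.5 mm and 10.7 degrees, less where a joint would pass 70% of its speed; a pose out of reach is approached as far as the arm can. A call with a gripper value outside its range is refused whole. The fingers move at their own pace and stop on an object; "newtons" is the grip in N (left out, the last holds). Time passes only in rows, so rows that repeat a pose let the fingers close. It gives the time, the measured TCP pose, the force, the opening and the grip force at its end, in the units of the state.
- r.get_state(): the state, without advancing time (a new reading comes with each control period).
- r.capture(name): name is "scene" or "side" or "wrist"; returns a dict with "image" (384x512x3 uint8, blue, green, red), "K" (3x3 intrinsics, pixels), "dist" ([k1, k2, p1, p2, k3] as OpenCV has them; the pictures are not rectified), "rvec" (rotation vector, rad) and "tvec" (3), from world to camera coordinates, as OpenCV has them. Camera axes: x right, y down, z forward; pixel columns grow to the right and rows downward; lengths in m; the calibration is good to about 2 mm. A picture is of the moment at which its call begins. There is no depth.
- r.close_job(): hands the job in; it is judged then, once.
The state is a dict: "time_s": time; "joints": joint angles; "qd": joint speeds; "joint_torque": joint torques, N m; "tcp_pos": TCP position; "eef_rot": TCP orientation; "contact_force": force on the tool from outside, world axes, zero at the start; "moment": the same for the moment, N m; "gripper_width": finger opening in m; "gripper_force": force on a finger pad.
Only numpy, scipy, OpenCV 4.12 (cv2) and the standard library are available. Lean on these libraries where they do the work, as an engineer would, in place of code of your own. Each camera call takes 0.05 s, during which the arm holds its last target. There are 200 camera calls.

## Task

The finished silver pins are in the grey strong box: shut its lid so that the steel staple stands up through the slot, then clip the snap hook round one leg of the staple by pressing its sprung gate against the leg until the leg is inside and the gate snaps shut. Now prove that it holds: keep a steady pull of about 15 N on the hook for a second, its bow or shut gate drawn against the leg, but never load the staple with more than 20 N, then leave the hook lying on the lid. Do not disturb the dish, the oil bottle or the loupe.

Things in the scene. Friction and masses are not known exactly. Their poses are not given: they have to be found in the camera images.
- strongbox: grey steel box bolted to the bench, 230 mm along its y, 170 mm along its x; top of the shut lid 72 mm above the bench. Origin: centre of the underside; z up; x points from the lid's free edge to the hinge side (at yaw 0 the free edge faces the robot). Silver pins are fixed inside; handles and feet reach 21 mm beyond its ends
- staple: inverted U of 8 mm round steel fixed to the box (origin and axes of the box); its two upright legs have axes 36 mm apart along the box's x (at x = -40 and -4 mm, y = 0); top of the arch 116 mm above the bench; 30 mm of straight leg stand free above the shut lid
- staple_front (a point): point on the axis of the staple leg nearer the lid's free edge, 15 mm above the shut lid's top; axes as the box
- staple_rear (a point): point on the axis of the staple leg nearer the hinge, 15 mm above the shut lid's top; axes as the box
- lid (a joint): lid angle in rad: 0 shut, grows as it opens; the hinge is stiff, so the lid stays where it is left; about 1 to 3 N at the free edge swing it shut. The lid is a 4 mm plate 234 mm wide, with a slot 61 by 16 mm for the staple
- lid_hinge (a point): middle of the lid's hinge axis, which runs along the box's y, at the back, 68 mm above the bench; axes as the box
- lid_edge (a point): middle of the lid's free edge, on its upper (outer) face, 176 mm from the hinge axis; it moves with the lid (its x axis points to the hinge, z out of the lid's outer face). A thumb lip 50 mm wide stands out 12 mm beyond it
- snap_hook: flat-lying steel snap hook, 148 mm long, about 0.1 kg. Origin: underside of the middle of its straight neck, the place to grip (12 mm wide across y, 36 mm long along x, 14 mm high). x points from the tail eye (ends at x = -47 mm) to the bow (ends at x = 104 mm), z up, gate on the +y side. Loop of 9.4 mm round bar, 10 mm high when lying; its back runs along y = -22 mm
- hook_gap (a point): middle of the loop's entry gap, at x = 58, y = 20, z = 5 mm in the hook's frame (same axes). The gap runs along x from the gate's knuckle (x = 36, radius 7 mm) to the nose tip (x = 73 mm) and is closed by the gate. A leg pressed in here until it is 13 mm past this point towards -y has cleared the nose
- hook_bow (a point): centre of the hook's rounded bow, x = 78, y = -1, z = 5 mm in its frame (same axes); bow of centre-line radius 21 mm. A leg inside, drawn towards the bow end (its axis then about x = 88 mm), lets the gate go and it snaps shut behind the leg
- gate (a joint): the hook's gate, a bar 8 mm thick and 36 mm long, pivoting at x = 36, y = 20 mm in the hook's frame; rad: 0 shut at the nose, grows as it swings into the loop, at most 1.05. Its spring takes about 2 N, 22 mm from the pivot, to start and 6 N at 0.8 rad; it cannot swing outward
- flux_dish: glazed round dish, 60 mm across, 26 mm high, bystander; origin under its centre. (A desk fan, not listed, stands at the left rear of the bench: keep the arm away from x > 0.65, y > 0.25 m)
- oil_bottle: bottle 39 mm across, 98 mm high with a pointed cap, bystander; origin under its centre
- loupe: black eyepiece loupe, 39 mm across, 28 mm high, bystander; origin under its centre

How it is judged (in metres and radians):
On the way, in this order (a step that is already met when the one before it is completed fails the run):
1. the lid is shut (within 0.05 rad) (value of joint lid below 0.05 rad), for 0.2 s.
2. a leg of the staple presses the gate open by more than 0.35 rad, the lid being shut (value of joint gate above 0.35 rad and contact force between gate and staple above 0.5 N and value of joint lid below 0.05 rad).
3. with a leg inside the loop at the bow end or at the gate, and the gate shut (within 0.1 rad), the hook is pulled against the staple with more than 10 N for 0.4 s ((((x of staple_front in the frame of snap_hook between 0.038 and 0.094 m and y of staple_front in the frame of snap_hook between -0.019 and 0.016 m and z of staple_front in the frame of snap_hook between -0.024 and 0.03 m) and (x of staple_front in the frame of snap_hook above 0.08 m or y of staple_front in the frame of snap_hook above 0.005 m)) or ((x of staple_rear in the frame of snap_hook between 0.038 and 0.094 m and y of staple_rear in the frame of snap_hook between -0.019 and 0.016 m and z of staple_rear in the frame of snap_hook between -0.024 and 0.03 m) and (x of staple_rear in the frame of snap_hook above 0.08 m or y of staple_rear in the frame of snap_hook above 0.005 m))) and value of joint gate below 0.1 rad and value of joint lid below 0.05 rad and contact force between snap_hook and staple above 10 N), for 0.4 s.
At the end, for the whole second after the job is handed in: The lid is shut (within 0.05 rad), a leg of the staple is inside the loop of the snap hook, the gate is shut (within 0.1 rad), and the hook lies at rest on the lid (underside of its neck less than 20 mm above the lid, tilted less than 0.3 rad) (((x of staple_front in the frame of snap_hook between 0.038 and 0.094 m and y of staple_front in the frame of snap_hook between -0.019 and 0.016 m and z of staple_front in the frame of snap_hook between -0.024 and 0.03 m) or (x of staple_rear in the frame of snap_hook between 0.038 and 0.094 m and y of staple_rear in the frame of snap_hook between -0.019 and 0.016 m and z of staple_rear in the frame of snap_hook between -0.024 and 0.03 m)) and value of joint gate below 0.1 rad and value of joint lid below 0.05 rad and height (world z) of snap_hook below 0.092 m and angle between snap_hook's own z axis and vertical below 0.3 rad and linear speed of snap_hook below 0.02 m/s); the robot touches nothing.
It fails at once if the hook presses or pulls on the staple with more than 20 N (contact force between snap_hook and staple above 20 N).
It fails at once if the dish is moved by more than 30 mm (distance of flux_dish from where it was at the start of the episode above 0.03 m).
It fails at once if the oil bottle is moved by more than 30 mm (distance of oil_bottle from where it was at the start of the episode above 0.03 m).
It fails at once if the loupe is moved by more than 30 mm (distance of loupe from where it was at the start of the episode above 0.03 m).
It also fails if it takes over 72 s, if anything falls off the work surface, if the arm or the gripper's body presses on something with over 40 N, if the wrist force passes 120 N, or if a joint passes its speed limit or range.

## Working session

There is one attempt and no reset: what is moved stays moved. The work goes in short steps, Python scripts to look and compute and a tool call to move; the robot and the scene stay as the last step left them, time stands still between calls to the robot, and variables do not carry over. Pictures are saved under pics/ and viewed, at most 10 in all, crops included, and the job is handed in when it is done.

Besides the shell and the picture viewer there is one more tool, called as name([rows], argument=value, ...), one row to a line, values as JSON. send_rows: Moves the arm, as the interface text tells. Its arguments: {"type":"object","properties":{"steps":{"type":"array","items":{"type":"object","properties":{"dp":{"type":"array","items":{"type":"number"}},"roll":{"type":"number"},"jaw":{"type":"number"}}}},"newtons":{"type":"number"}},"required":["steps"]}

```bash
mkdir -p pics; ls; cat > h.py <<'E'
import numpy as np, cv2, json
from plant import r
def shot(n,f):
    c=r.capture(n); cv2.imwrite(f'pics/{f}.png',c['image'])
    np.savez(f'pics/{f}.npz',**{k:np.array(c[k],float) for k in('K','dist','rvec','tvec')})
    return c
def cal(f): return dict(np.load(f'pics/{f}.npz'))
def ray(c,px):
    u=cv2.undistortPoints(np.array(px,float).reshape(-1,1,2),c['K'],c['dist']).reshape(-1,2)
    R=cv2.Rodrigues(c['rvec'])[0]; d=np.c_[u,np.ones(len(u))]@R; o=-R.T@c['tvec'].ravel()
    return o,d
def onz(c,px,z):
    o,d=ray(c,px); z=np.broadcast_to(z,len(d)); return o+d*((z-o[2])/d[:,2])[:,None]
def tri(cs,ps):
    A=np.zeros((3,3));b=np.zeros(3)
    for c,p in zip(cs,ps):
        o,d=ray(c,[p]); d=d[0]/np.linalg.norm(d[0]); M=np.eye(3)-np.outer(d,d); A+=M;b+=M@o
    return np.linalg.solve(A,b)
def proj(c,P): return cv2.projectPoints(np.array(P,float).reshape(-1,3),c['rvec'],c['tvec'],c['K'],c['dist'])[0].reshape(-1,2)
E
python3 - <<'E'
from h import *
a=shot('scene','s0')['image'];b=shot('side','d0')['image'];shot('wrist','w0')
cv2.imwrite('pics/s0b.png',cv2.resize(a,(800,600)));cv2.imwrite('pics/d0b.png',cv2.resize(b,(800,600)))
s=r.get_state();print(s['tcp_pos'],s['eef_rot'],s['contact_force'],s['time_s'])
E
```

```text
pics
[0.29876731 0.60485856 0.21325452] [ 1.79928862e+02 -4.91563251e-03 -2.62907843e+01] [ 0.9349871  -0.18938743 -1.42066721] 0.15
```

View pics/s0b.png

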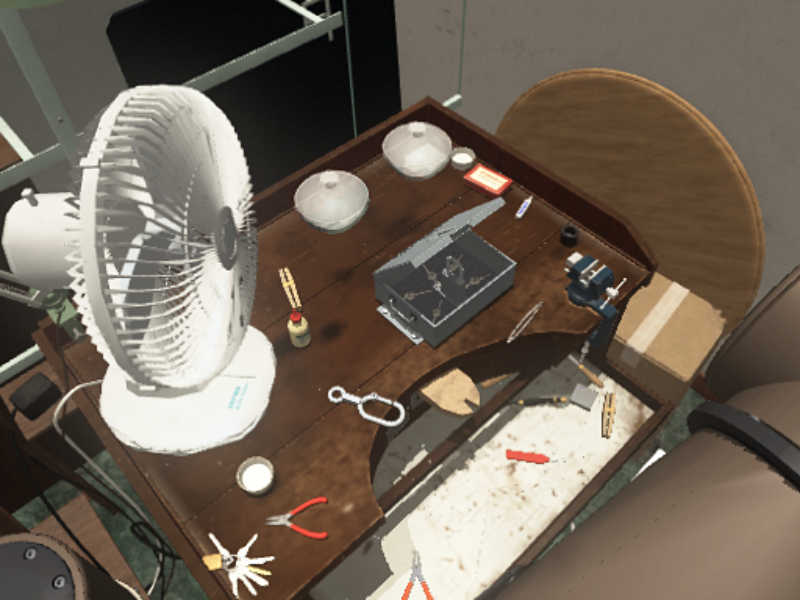

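View pics/d0b.png

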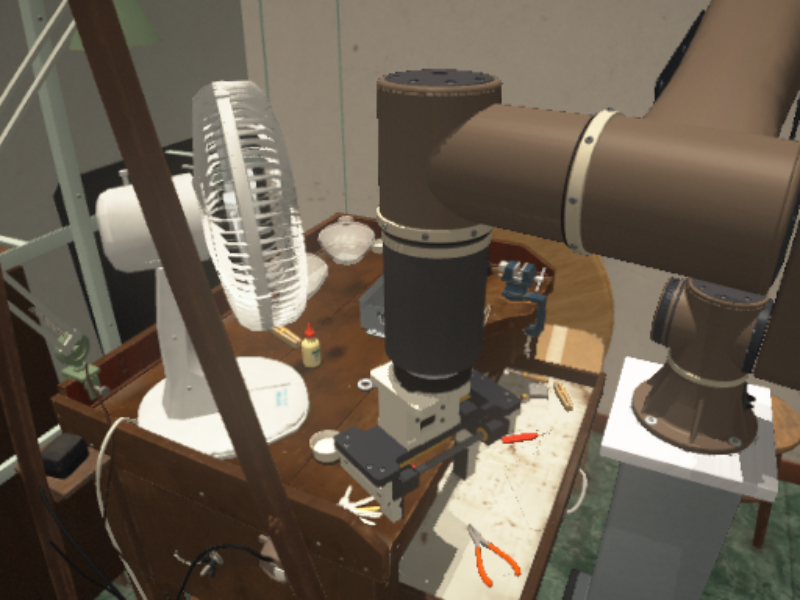

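The scene picture (800x600) shows the box around (445,290) with its lid open. The hook lies from its eye at (337,395) to its bow at (400,410). The dish is at (255,475), the bottle at (299,330) and the loupe at (569,235). Next I'll enlarge the box and hook.

```bash
python3 - <<'E'
from h import *
a=cv2.imread('pics/s0.png')
c=a[120:280,200:344]; cv2.imwrite('pics/s0c.png',cv2.resize(c,None,fx=3.75,fy=3.75,interpolation=cv2.INTER_CUBIC)[:600,:])
c=cal('s0'); f=lambda p:np.array(p)*.64
print(onz(c,[f(p) for p in [(337,395),(400,410),(255,490),(299,342),(569,243),(432,343),(516,268),(378,312)]],0).round(3))
E
```

```text
[[ 0.613  0.184  0.   ]
 [ 0.511  0.121  0.   ]
 [ 0.566  0.401  0.   ]
 [ 0.755  0.164  0.   ]
 [ 0.559 -0.427  0.   ]
 [ 0.576 -0.024  0.   ]
 [ 0.591 -0.287  0.   ]
 [ 0.704  0.003  0.   ]]
```

View pics/s0c.png

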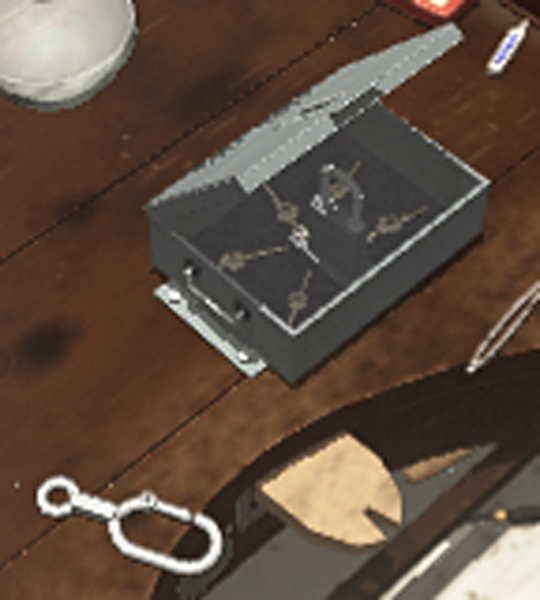

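The crop shows the box rim corners at (293,333), (488,182) and (150,210). The hook's eye is at (57,496), its knuckle at (148,498) and its bow end at (220,545). The lid is seen nearly edge-on, so I'll fit models to these points.

```bash
cat >> h.py <<'E'
def fit2(c,model,px,x0):
    from scipy.optimize import least_squares
    model=np.array(model,float)
    def W(x):
        cs,sn=np.cos(x[2]),np.sin(x[2]); return np.c_[model[:,0]*cs-model[:,1]*sn+x[0],model[:,0]*sn+model[:,1]*cs+x[1],model[:,2]]
    s=least_squares(lambda x:(proj(c,W(x))-px).ravel(),x0); return s.x,s.fun.reshape(-1,2)
E
python3 - <<'E'
from h import *
c=cal('s0'); im=cv2.imread('pics/s0.png')
f=lambda l:np.array(l,float)/3.75+[200,120]-0.0
print('cam',ray(c,[(256,192)])[0])
for z in(.066,.068): print(onz(c,f([(293,333),(488,182),(150,210)]),z).round(4))
print(onz(c,f([(295,385)]),0.0).round(4))
m=[(-.085,.115,.067),(-.085,-.115,.067),(-.085,.115,0.0)]
x,e=fit2(c,m,f([(293,333),(488,182),(295,385)]),[.66,-.12,-.4]);print('box',x,np.degrees(x[2]),e.round(1))
# hook
m=[(-.034,0,.005),(.036,.020,.008),(.104,0,.005),(.02,-.0,.01)]
h,e=fit2(c,m[:3],f([(57,496),(148,498),(219,550)]),[.58,.165,-2.6]);print('hook',h,np.degrees(h[2]),e.round(1))
# hook mask centroid fit
big=cv2.resize(im[120:280,200:344],None,fx=4,fy=4,interpolation=cv2.INTER_CUBIC)
cs,sn=np.cos(x[2]),np.sin(x[2]);R=np.array([[cs,-sn,0],[sn,cs,0],[0,0,1]])
for th,col in((1.0,(255,0,0)),(1.5,(0,255,0)),(2.,(0,0,255))):
    P=[]
    for d,y in((0,.117),(.176,.117),(.188,.025),(.188,-.025),(.176,-.117),(0,-.117)):
        P.append(R@np.array([.089-d*np.cos(th)-0*.085,y,.070+d*np.sin(th)])+[x[0],x[1],0])
    q=((proj(c,P)-[200,120])*4).astype(int); cv2.polylines(big,[q],True,col,1)
B=[R@np.array(p)+[x[0],x[1],0] for p in[(-.085,.115,.067),(-.085,-.115,.067),(.085,-.115,.067),(.085,.115,.067)]]
cv2.polylines(big,[((proj(c,B)-[200,120])*4).astype(int)],True,(0,255,255),1)
cs,sn=np.cos(h[2]),np.sin(h[2]);R=np.array([[cs,-sn,0],[sn,cs,0],[0,0,1]])
H=[R@np.array(p)+[h[0],h[1],0] for p in[(-.047,0,.005),(-.018,-.006,.007),(.018,-.006,.007),(.036,-.022,.005),(.078,-.022,.005),(.104,0,.005),(.078,.02,.005),(.036,.02,.005),(.018,.006,.007),(-.018,.006,.007)]]
cv2.polylines(big,[((proj(c,H)-[200,120])*4).astype(int)],True,(0,255,255),1)
cv2.imwrite('pics/o0.png',big[:600])
E
```

```text
cam [0.08877956 0.48806169 1.0403639 ]
[[ 0.5685 -0.0208  0.066 ]
 [ 0.5673 -0.2473  0.066 ]
 [ 0.7379 -0.0225  0.066 ]]
[[ 0.5675 -0.0197  0.068 ]
 [ 0.5663 -0.2458  0.068 ]
 [ 0.7365 -0.0214  0.068 ]]
[[ 0.5632 -0.0204  0.    ]]
box [ 0.65150791 -0.1335428   0.00883289] 0.5060874987183697 [[ 0.4  0.7]
 [ 0.4 -0.6]
 [-0.8 -0.3]]
hook [ 0.58551138  0.17140797 -2.6818684 ] -153.65974035961642 [[-0.9 -0.6]
 [-0.   0.2]
 [ 0.9  0.3]]
```

View pics/o0.png

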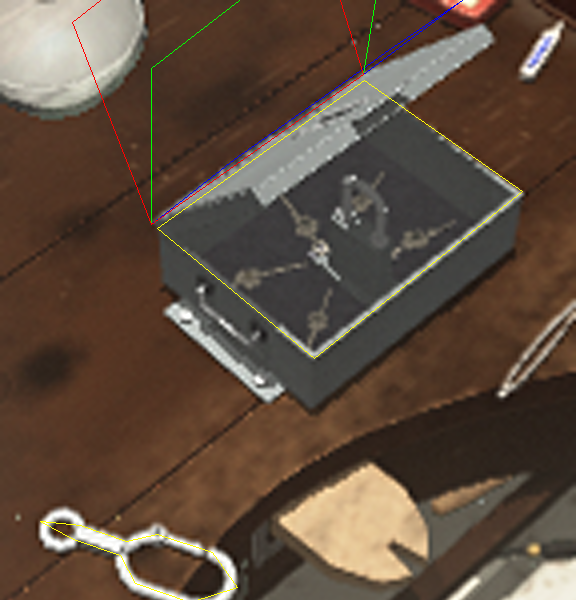

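```bash
cat >> h.py <<'E'
def Rz(a): return cv2.Rodrigues(np.array([0,0,float(a)]))[0]
def plan(dx,dy,dz,yaw=None):
    "world shift in mm -> tool dp (tool assumed pointing down)"
    if yaw is None: yaw=np.radians(r.get_state()['eef_rot'][2])
    v=Rz(yaw).T@[dx,dy,dz]; return (v*[1,-1,-1]).round(1)
E
python3 - <<'E'
from h import *
c=cal('s0');b=[.6515,-.1335,0]
for th in(.6,.7,.8,.85,.9,.95):
    P=[np.array([.0875-d*np.cos(th)-.004*np.sin(th)*0,y,.068+d*np.sin(th)])+b for d,y in((.176,.117),(.176,-.117),(.188,.025),(.188,-.025))]
    print(th,((proj(c,P)-[200,120])*4).round().tolist())
# staple check: front leg top
print(((proj(c,[[.6115,-.1335,.116],[.6475,-.1335,.116],[.6115,-.1335,.07],[.6475,-.1335,.07]])-[200,120])*4).round())
print(plan(0,0,60))
E
```

```text
0.6 [[286.0, 250.0], [513.0, 82.0], [391.0, 182.0], [440.0, 146.0]]
0.7 [[275.0, 228.0], [505.0, 61.0], [380.0, 159.0], [430.0, 123.0]]
0.8 [[263.0, 206.0], [494.0, 40.0], [368.0, 135.0], [418.0, 100.0]]
0.85 [[257.0, 195.0], [489.0, 30.0], [361.0, 124.0], [411.0, 88.0]]
0.9 [[250.0, 184.0], [483.0, 20.0], [354.0, 112.0], [404.0, 77.0]]
0.95 [[243.0, 173.0], [476.0, 9.0], [347.0, 101.0], [397.0, 65.0]]
[[382. 196.]
 [348. 170.]
 [379. 236.]
 [345. 210.]]
[  0.  -0. -60.]
```

send_rows([
  {"dp": [0, 0, -60], "roll": 0.187, "jaw": 0},
  {"dp": [0, 0, -60], "roll": 0.374, "jaw": 0},
  {"dp": [0, 0, -60], "roll": 0.56, "jaw": 0},
  {"dp": [0, 0, -60], "roll": 0.747, "jaw": 0},
  {"dp": [0, 0, -60], "roll": 0.934, "jaw": 0},
])

```text
time_s: 0.78
tcp_pos: [0.2989, 0.605, 0.2736]
eef_rot: [180.0, -0.0, -80.2]
contact_force: [0.1, -0.7, 0.1]
gripper_width: 0.0431
gripper_force: 0.0
```

send_rows([
  {"dp": [0, 0, 0], "roll": 0.187, "jaw": 0},
  {"dp": [0, 0, 0], "roll": 0.374, "jaw": 0},
  {"dp": [0, 0, 0], "roll": 0.56, "jaw": 0},
  {"dp": [0, 0, 0], "roll": 0.747, "jaw": 0},
  {"dp": [0, 0, 0], "roll": 0.934, "jaw": 0},
])

```text
time_s: 1.4
tcp_pos: [0.2988, 0.605, 0.2735]
eef_rot: [-180.0, -0.0, -133.7]
contact_force: [-0.5, 0.4, 1.1]
gripper_width: 0.0005
gripper_force: 0.0
```

send_rows([
  {"dp": [0, 0, 0], "roll": 0.187, "jaw": 0},
  {"dp": [0, 0, 0], "roll": 0.356, "jaw": 0},
  {"dp": [0, 0, 0], "roll": 0.356, "jaw": 0},
])

```text
time_s: 1.78
tcp_pos: [0.2989, 0.605, 0.2736]
eef_rot: [-180.0, -0.0, -153.6]
contact_force: [0.3, -0.4, 0.5]
gripper_width: 0.0005
gripper_force: 0.0
```

send_rows([
  {"dp": [0, -60, 0], "roll": 0, "jaw": 0},
  {"dp": [-1, -120, 0], "roll": 0, "jaw": 0},
  {"dp": [-2, -180, 0], "roll": 0, "jaw": 0},
  {"dp": [-2, -240, 0], "roll": 0, "jaw": 0},
  {"dp": [-3, -300, 0], "roll": 0, "jaw": 0},
])

```text
time_s: 2.4
tcp_pos: [0.435, 0.3357, 0.2741]
eef_rot: [180.0, 0.0, -153.4]
contact_force: [1.8, 0.5, -0.2]
gripper_width: 0.0006
gripper_force: 0.0
```

send_rows([
  {"dp": [0, -60, 0], "roll": 0, "jaw": 0},
  {"dp": [-1, -120, 0], "roll": 0, "jaw": 0},
  {"dp": [-2, -180, 0], "roll": 0, "jaw": 0},
  {"dp": [-2, -240, 0], "roll": 0, "jaw": 0},
  {"dp": [-3, -300, 0], "roll": 0, "jaw": 0},
])

```text
time_s: 3.02
tcp_pos: [0.5706, 0.068, 0.2742]
eef_rot: [-180.0, 0.0, -153.4]
contact_force: [0.8, 0.7, 0.3]
gripper_width: 0.0004
gripper_force: 0.0
```

send_rows([
  {"dp": [0, -60, 0], "roll": 0, "jaw": 0},
  {"dp": [-1, -120, 0], "roll": 0, "jaw": 0},
  {"dp": [-1, -167, 0], "roll": 0, "jaw": 0},
  {"dp": [-1, -167, 0], "roll": 0, "jaw": 0},
])

```text
time_s: 3.52
tcp_pos: [0.6455, -0.0825, 0.2726]
eef_rot: [180.0, -0.1, -153.7]
contact_force: [-0.6, 0.2, -1.0]
gripper_width: 0.0006
gripper_force: 0.0
```

```bash
python3 - <<'E'
from h import *
a=shot('scene','s1')['image'];w=shot('wrist','w1')['image']
cv2.imwrite('pics/m1.png',np.hstack([a[80:330,130:400],cv2.resize(w,None,fx=.65,fy=.65)]))if 0 else cv2.imwrite('pics/m1.png',np.hstack([cv2.resize(a[80:320,130:400],(400,356)),cv2.resize(w,(400,300))[:300] if 0 else cv2.copyMakeBorder(cv2.resize(w,(400,300)),0,56,0,0,0)]))
E
```

```text
(no output)
```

View pics/m1.png

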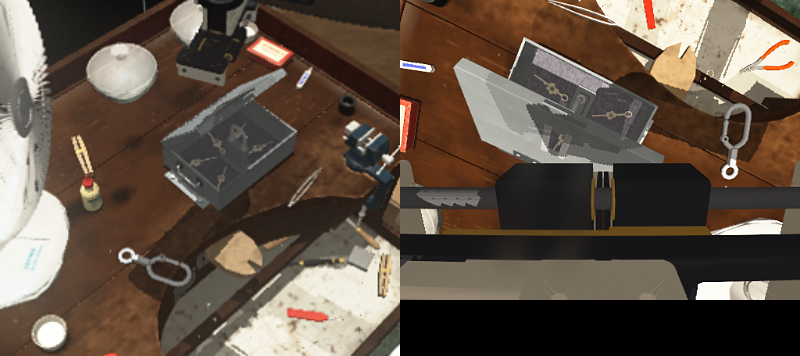

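The wrist half of the picture shows the lid as a light quadrilateral from (455,65) to (665,158). The staple is visible through the slot near (558,140). I'll check the lid model against it.

```bash
python3 - <<'E'
from h import *
c=cal('w1');b=[.6515,-.1335,0]; k=np.array([400/512,300/384])
for th in(.7,.83,.95):
    P=[np.array([.0875-d*np.cos(th),y,.068+d*np.sin(th)])+b for d,y in((.176,.117),(.176,-.117),(0,-.117),(0,.117))]
    print(th,(proj(c,P)*k+[400,0]).round().tolist())
print((proj(c,[[.6455,-.0825,.258],[.6455,-.0825,.17]])*k+[400,0]).round())
E
```

```text
0.7 [[670.0, 141.0], [475.0, 44.0], [485.0, 136.0], [612.0, 195.0]]
0.83 [[667.0, 157.0], [461.0, 56.0], [485.0, 136.0], [612.0, 195.0]]
0.95 [[662.0, 174.0], [448.0, 71.0], [485.0, 136.0], [612.0, 195.0]]
[[602. 170.]
 [602. 145.]]
```

send_rows([
  {"dp": [0, 0, 40], "roll": 0, "jaw": 0},
  {"dp": [0, 0, 70], "roll": 0, "jaw": 0},
  {"dp": [0, 0, 85], "roll": 0, "jaw": 0},
  {"dp": [0, 0, 97], "roll": 0, "jaw": 0},
  {"dp": [0, 0, 110], "roll": 0, "jaw": 0},
])

```text
time_s: 4.25
tcp_pos: [0.6459, -0.079, 0.1648]
eef_rot: [-179.9, 0.1, -153.6]
contact_force: [-0.1, 0.5, 2.4]
gripper_width: 0.0006
gripper_force: 0.8
```

send_rows([
  {"dp": [0, 0, 14], "roll": 0, "jaw": 0},
  {"dp": [0, 0, 28], "roll": 0, "jaw": 0},
  {"dp": [0, 0, 42], "roll": 0, "jaw": 0},
  {"dp": [0, 0, 54], "roll": 0, "jaw": 0},
  {"dp": [0, 0, 64], "roll": 0, "jaw": 0},
])

```text
time_s: 4.88
tcp_pos: [0.6446, -0.0795, 0.0989]
eef_rot: [180.0, -0.0, -153.7]
contact_force: [0.0, -0.2, 2.1]
gripper_width: 0.0006
gripper_force: 0.8
```

Contact at 2 N, so the lid is following. I'll finish slowly.

send_rows([
  {"dp": [0, 0, 4], "roll": 0, "jaw": 0},
  {"dp": [0, 0, 8], "roll": 0, "jaw": 0},
  {"dp": [0, 0, 11], "roll": 0, "jaw": 0},
  {"dp": [0, 0, 12.5], "roll": 0, "jaw": 0},
])

```text
time_s: 5.38
tcp_pos: [0.6449, -0.0794, 0.0875]
eef_rot: [-180.0, 0.0, -153.7]
contact_force: [-0.5, -1.4, 2.0]
gripper_width: 0.0004
gripper_force: 0.6
```

send_rows([
  {"dp": [0, 0, 1], "roll": 0, "jaw": 0},
  {"dp": [0, 0, 2], "roll": 0, "jaw": 0},
  {"dp": [0, 0, 2], "roll": 0, "jaw": 0},
])

```text
time_s: 5.75
tcp_pos: [0.6449, -0.0794, 0.0854]
eef_rot: [180.0, 0.0, -153.7]
contact_force: [-0.4, 0.2, 0.9]
gripper_width: 0.0002
gripper_force: 0.3
```

send_rows([
  {"dp": [0, 0, 1], "roll": 0, "jaw": 0},
  {"dp": [0, 0, 1], "roll": 0, "jaw": 0},
])

```text
time_s: 6.0
tcp_pos: [0.6449, -0.0794, 0.0844]
eef_rot: [180.0, 0.0, -153.7]
contact_force: [-0.3, -0.6, 0.8]
gripper_width: 0.0004
gripper_force: 0.3
```

send_rows([
  {"dp": [0, 0, 1], "roll": 0, "jaw": 0},
  {"dp": [0, 0, 1], "roll": 0, "jaw": 0},
])

```text
time_s: 6.25
tcp_pos: [0.6449, -0.0794, 0.0834]
eef_rot: [180.0, -0.0, -153.7]
contact_force: [-0.7, 0.5, 0.7]
gripper_width: 0.0006
gripper_force: 0.3
```

send_rows([
  {"dp": [0, 0, 1], "roll": 0, "jaw": 0},
  {"dp": [0, 0, 1], "roll": 0, "jaw": 0},
])

```text
time_s: 6.5
tcp_pos: [0.6449, -0.0794, 0.0823]
eef_rot: [180.0, -0.0, -153.7]
contact_force: [-0.6, -0.0, -0.2]
gripper_width: 0.0007
gripper_force: 0.3
```

send_rows([
  {"dp": [0, 0, 1], "roll": 0, "jaw": 0},
  {"dp": [0, 0, 2], "roll": 0, "jaw": 0},
])

```text
time_s: 6.75
tcp_pos: [0.6449, -0.0794, 0.0804]
eef_rot: [180.0, -0.0, -153.7]
contact_force: [-0.6, 0.7, 1.4]
gripper_width: 0.0005
gripper_force: 0.6
```

```bash
python3 - <<'E'
from h import *
a=shot('scene','s2')['image'];w=shot('side','w2')['image'];v=shot('wrist','v2')['image']
cv2.imwrite('pics/m2.png',np.hstack([cv2.resize(a[130:270,220:360],(400,400)),cv2.copyMakeBorder(cv2.resize(v,(400,300)),0,100,0,0,0)]))
E
```

```text
(no output)
```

View pics/m2.png

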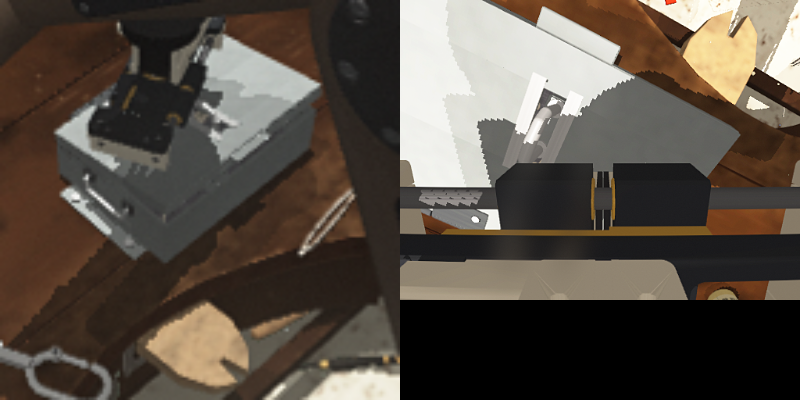

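The lid is nearly flat and the staple stands through the slot at (540,110). I'll keep pressing until the force rises.

send_rows([
  {"dp": [0, 0, 1], "roll": 0, "jaw": 0},
  {"dp": [0, 0, 2], "roll": 0, "jaw": 0},
])

```text
time_s: 7.15
tcp_pos: [0.6449, -0.0794, 0.0784]
eef_rot: [180.0, -0.0, -153.7]
contact_force: [-0.8, 0.8, 2.5]
gripper_width: 0.0002
gripper_force: 0.6
```

send_rows([
  {"dp": [0, 0, 1], "roll": 0, "jaw": 0},
  {"dp": [0, 0, 1], "roll": 0, "jaw": 0},
])

```text
time_s: 7.4
tcp_pos: [0.6449, -0.0794, 0.0773]
eef_rot: [180.0, -0.0, -153.7]
contact_force: [0.2, -0.4, 0.8]
gripper_width: 0.0006
gripper_force: 0.2
```

send_rows([
  {"dp": [0, 0, 1], "roll": 0, "jaw": 0},
  {"dp": [0, 0, 2], "roll": 0, "jaw": 0},
])

```text
time_s: 7.65
tcp_pos: [0.6449, -0.0794, 0.0754]
eef_rot: [180.0, -0.0, -153.7]
contact_force: [-0.9, 0.1, 1.9]
gripper_width: 0.0003
gripper_force: 0.6
```

send_rows([
  {"dp": [0, 0, 1], "roll": 0, "jaw": 0},
  {"dp": [0, 0, 2], "roll": 0, "jaw": 0},
])

```text
time_s: 7.9
tcp_pos: [0.6449, -0.0794, 0.0734]
eef_rot: [180.0, -0.0, -153.7]
contact_force: [-0.5, 1.1, 1.6]
gripper_width: 0.0001
gripper_force: 0.6
```

```bash
python3 - <<'E'
from h import *
c=cal('v2');b=[.6515,-.1335,0]; k=np.array([400/512,300/384])
for th in(0,.06,.12):
    P=[np.array([.0875-d*np.cos(th)-.004*np.sin(th)*0,y,.068+.004+d*np.sin(th)])+b for d,y in((.176,-.025),(.176,.117),(.188,-.025),(.188,.025))]
    print(th,(proj(c,P)*k+[400,0]).round().tolist())
c=cal('s2')
for th in(0,.06,.12):
    P=[np.array([.0875-d*np.cos(th),y,.072+d*np.sin(th)])+b for d,y in((.176,.117),(.176,-.117),(0,.117))]
    print(th,((proj(c,P)-[220,130])*400/140).round().tolist())
E
```

```text
0 [[554.0, 25.0], [726.0, 116.0], [561.0, 8.0], [626.0, 43.0]]
0.06 [[551.0, 22.0], [733.0, 118.0], [558.0, 3.0], [627.0, 40.0]]
0.12 [[546.0, 19.0], [740.0, 122.0], [554.0, -2.0], [629.0, 38.0]]
0 [[167.0, 227.0], [320.0, 107.0], [52.0, 130.0]]
0.06 [[167.0, 221.0], [321.0, 101.0], [52.0, 130.0]]
0.12 [[167.0, 214.0], [322.0, 94.0], [52.0, 130.0]]
```

send_rows([
  {"dp": [0, 0, 1], "roll": 0, "jaw": 0},
  {"dp": [0, 0, 2], "roll": 0, "jaw": 0},
])

```text
time_s: 8.15
tcp_pos: [0.6449, -0.0794, 0.0714]
eef_rot: [180.0, -0.0, -153.7]
contact_force: [-0.4, -0.6, 1.3]
gripper_width: 0.0007
gripper_force: 0.6
```

send_rows([
  {"dp": [0, 0, 1], "roll": 0, "jaw": 0},
  {"dp": [0, 0, 1], "roll": 0, "jaw": 0},
])

```text
time_s: 8.4
tcp_pos: [0.6449, -0.0794, 0.0703]
eef_rot: [180.0, -0.0, -153.7]
contact_force: [-1.1, -1.0, -0.3]
gripper_width: 0.0005
gripper_force: 0.1
```

send_rows([
  {"dp": [0, 0, 1], "roll": 0, "jaw": 0},
  {"dp": [0, 0, 1], "roll": 0, "jaw": 0},
])

```text
time_s: 8.65
tcp_pos: [0.6449, -0.0794, 0.0694]
eef_rot: [180.0, -0.0, -153.7]
contact_force: [0.4, 0.3, 0.7]
gripper_width: 0.0006
gripper_force: 0.2
```

```bash
python3 - <<'E'
from h import *
a=shot('scene','s3')['image'];w=shot('side','d3')['image'];v=shot('wrist','v3')['image']
cv2.imwrite('pics/m3.png',np.hstack([cv2.resize(a[130:230,220:345],(400,320),interpolation=cv2.INTER_CUBIC),cv2.copyMakeBorder(cv2.resize(v,(400,300)),0,20,0,0,0)]))
E
```

```text
(no output)
```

View pics/m3.png

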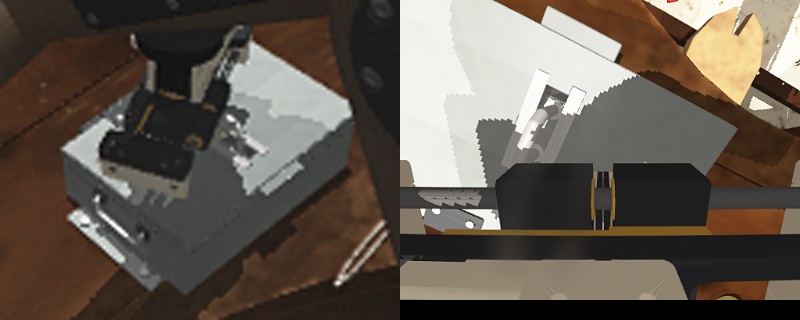

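Scene and wrist views show the lid closed or nearly so, with the lip at (548,6) to (621,47) and the lid corner at (737,130) in the wrist half. I'll compare that with the model.

```bash
python3 - <<'E'
from h import *
b=[.6515,-.1335,0]; k=np.array([400/512,300/384])
c=cal('v3')
for th in(0,.05,.1,.15):
    P=[np.array([.0875-d*np.cos(th),y,.072+d*np.sin(th)])+b for d,y in((.188,-.025),(.188,.025),(.176,.117))]
    print(th,(proj(c,P)*k+[400,0]).round().tolist())
    c3=cal('s3')
    P=[np.array([.0875-d*np.cos(th),y,.072+d*np.sin(th)])+b for d,y in((.176,.117),(.176,-.117),(.188,.025),(.188,-.025))]
    print('  scene',((proj(c3,P)-[220,130])*3.2).round().tolist())
print('tip',(proj(c,[[.6449,-.0794,.0554],[.6449,-.0794,.072]])*k+[400,0]).round(), 'staple',(proj(c,[[.6115,-.1335,.116],[.6475,-.1335,.116]])*k+[400,0]).round())
E
```

```text
0 [[558.0, 3.0], [628.0, 40.0], [733.0, 118.0]]
  scene [[187.0, 255.0], [359.0, 120.0], [267.0, 207.0], [304.0, 178.0]]
0.05 [[555.0, -2.0], [629.0, 37.0], [740.0, 120.0]]
  scene [[187.0, 249.0], [360.0, 114.0], [268.0, 200.0], [305.0, 171.0]]
0.1 [[552.0, -7.0], [630.0, 35.0], [747.0, 123.0]]
  scene [[187.0, 242.0], [360.0, 107.0], [268.0, 193.0], [305.0, 164.0]]
0.15 [[547.0, -12.0], [631.0, 33.0], [755.0, 126.0]]
  scene [[186.0, 236.0], [361.0, 101.0], [268.0, 186.0], [305.0, 157.0]]
tip [[604. 170.]
 [604. 178.]] staple [[540. 112.]
 [515. 171.]]
```

send_rows([
  {"dp": [0, 0, 1], "roll": 0, "jaw": 0},
  {"dp": [0, 0, 3], "roll": 0, "jaw": 0},
  {"dp": [0, 0, 3], "roll": 0, "jaw": 0},
])

```text
time_s: 9.18
tcp_pos: [0.6448, -0.0794, 0.0662]
eef_rot: [180.0, -0.0, -153.7]
contact_force: [0.2, 1.2, 0.3]
gripper_width: 0.0005
gripper_force: 0.0
```

send_rows([
  {"dp": [0, 0, 1], "roll": 0, "jaw": 0},
  {"dp": [0, 0, 2], "roll": 0, "jaw": 0},
  {"dp": [0, 0, 2], "roll": 0, "jaw": 0},
])

```text
time_s: 9.55
tcp_pos: [0.6449, -0.0794, 0.0644]
eef_rot: [180.0, -0.0, -153.7]
contact_force: [0.1, -0.7, 1.1]
gripper_width: 0.0009
gripper_force: 0.1
```

```bash
python3 - <<'E'
from h import *
s=r.get_state();print(s)
E
```

```text
{'time_s': 9.55, 'joints': array([ 1.01513522e+01,  2.53142502e+01, -1.30322341e+01, -1.51796591e-03,
       -5.16548344e+01, -7.38624613e+01]), 'qd': array([0.17282239, 0.02408966, 0.05743972, 0.07207463, 0.02901066,
       0.07900348]), 'joint_torque': array([ 2.52274348e-02, -5.94374299e+01,  2.43639117e+01,  5.79772308e+00,
       -9.68833017e-03, -1.18238477e-04]), 'tcp_pos': array([ 0.64489543, -0.07937221,  0.06436248]), 'eef_rot': array([ 1.79998490e+02, -9.35880242e-04, -1.53712051e+02]), 'contact_force': array([ 0.07402376, -0.70958031,  1.05907928]), 'moment': array([ 0.07709343, -0.09212614, -0.03226343]), 'gripper_force': 0.07533539840210324, 'gripper_width': 0.0008850103778950579}
```

```bash
python3 - <<'E'
from h import *
w=cal('v3');s=cal('s3');k=np.array([400/512,300/384])
W=lambda p:(np.array(p,float)-[400,0])/k
S=lambda p:np.array(p,float)/3.2+[220,130]
for a,b in(((548,6),(303,165)),((621,47),(262,195)),((737,130),(183,242))):
    P=tri([w,s],[W(a),S(b)]);print(P.round(4),(proj(w,P)-W(a)).round(1),(proj(s,P)-S(b)).round(1))
a=shot('scene','s4')['image'];v=shot('wrist','v4')['image']
cv2.imwrite('pics/m4.png',np.hstack([cv2.resize(a[130:230,220:320],(400,400),interpolation=cv2.INTER_CUBIC),cv2.resize(v[0:220,80:300],(400,400),interpolation=cv2.INTER_CUBIC)]))
E
```

```text
[ 0.5571 -0.1612  0.0824] [[-1.3 -1.8]] [[-0.3  0.1]]
[ 0.559  -0.1098  0.0808] [[0.4 1.3]] [[ 0.2 -0. ]]
[ 0.5699 -0.0169  0.0843] [[-0.  -1.1]] [[-0.2 -0.1]]
```

View pics/m4.png

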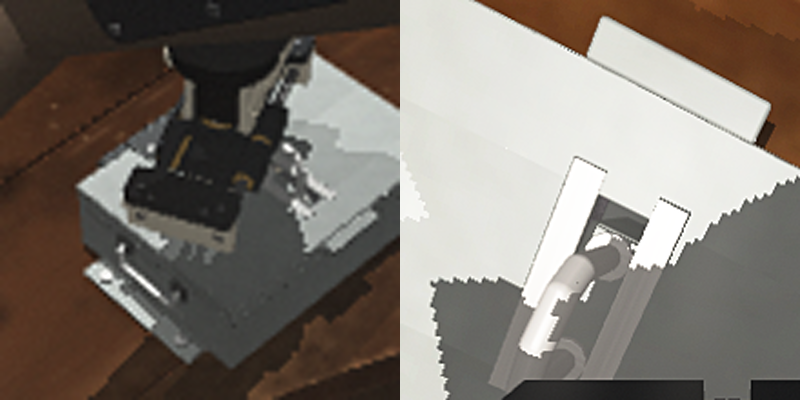

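send_rows([
  {"dp": [0, 0, 1], "roll": 0, "jaw": 0},
  {"dp": [0, 0, 1], "roll": 0, "jaw": 0},
])

```text
time_s: 9.9
tcp_pos: [0.645, -0.0794, 0.0635]
eef_rot: [-180.0, 0.0, -153.7]
contact_force: [-0.3, 0.9, 1.3]
gripper_width: 0.0004
gripper_force: 0.2
```

send_rows([
  {"dp": [0, 0, 1], "roll": 0, "jaw": 0},
  {"dp": [0, 0, 1], "roll": 0, "jaw": 0},
])

```text
time_s: 10.15
tcp_pos: [0.6449, -0.0794, 0.0624]
eef_rot: [180.0, -0.0, -153.7]
contact_force: [0.3, 0.1, 0.6]
gripper_width: 0.0006
gripper_force: 0.2
```

send_rows([
  {"dp": [0, 0, 1], "roll": 0, "jaw": 0},
  {"dp": [0, 0, 1], "roll": 0, "jaw": 0},
])

```text
time_s: 10.4
tcp_pos: [0.6448, -0.0794, 0.0614]
eef_rot: [180.0, -0.0, -153.7]
contact_force: [-0.0, -0.6, 0.3]
gripper_width: 0.0005
gripper_force: 0.1
```

```bash
python3 - <<'E'
from h import *
v=shot('wrist','v5')
v4=cv2.imread('pics/v4.png');
# measure lid motion: lip features via template between v4 and v5
for nm,(x,y,ww,hh) in {'lip':(180,5,100,70),'slot':(140,80,100,100)}.items():
    t=v4[y:y+hh,x:x+ww]; m=cv2.matchTemplate(v['image'][:300],t,cv2.TM_CCOEFF_NORMED); print(nm,cv2.minMaxLoc(m)[1:],(x,y))
c=cal('v5');c4=cal('v4')
for P in([.56,-.135,.072],[.61,-.13,.116]): print(proj(c4,P),proj(c,P))
E
```

```text
lip (0.9900328516960144, (309, 0), (181, 6)) (180, 5)
slot (0.9354756474494934, (174, 0), (140, 80)) (140, 80)
[[236.72702198  40.70509421]] [[236.20898893  39.46931869]]
[[185.41644436 145.05258202]] [[183.4640629  146.09247653]]
```

send_rows([
  {"dp": [0, 0, -40], "roll": 0, "jaw": 0},
  {"dp": [16, 35, -40], "roll": 0, "jaw": 0},
  {"dp": [32, 70, -40], "roll": 0, "jaw": 0},
  {"dp": [32, 70, -24], "roll": 0, "jaw": 0},
  {"dp": [32, 70, -24], "roll": 0, "jaw": 0},
])

```text
time_s: 11.08
tcp_pos: [0.5847, -0.0309, 0.0844]
eef_rot: [180.0, -0.1, -153.7]
contact_force: [0.4, -0.3, -0.4]
gripper_width: 0.0005
gripper_force: 0.0
```

send_rows([
  {"dp": [0, 0, 1], "roll": 0, "jaw": 0},
  {"dp": [0, 0, 2], "roll": 0, "jaw": 0},
])

```text
time_s: 11.32
tcp_pos: [0.5858, -0.0313, 0.0834]
eef_rot: [-180.0, -0.0, -153.7]
contact_force: [-0.5, 0.3, -0.4]
gripper_width: 0.0004
gripper_force: 0.0
```

send_rows([
  {"dp": [0, 0, 1], "roll": 0, "jaw": 0},
  {"dp": [0, 0, 2], "roll": 0, "jaw": 0},
])

```text
time_s: 11.58
tcp_pos: [0.5853, -0.031, 0.0814]
eef_rot: [-180.0, -0.0, -153.7]
contact_force: [-0.8, -0.0, 0.3]
gripper_width: 0.0006
gripper_force: 0.0
```

send_rows([
  {"dp": [0, 0, 1], "roll": 0, "jaw": 0},
  {"dp": [0, 0, 2], "roll": 0, "jaw": 0},
])

```text
time_s: 11.82
tcp_pos: [0.5852, -0.0308, 0.0794]
eef_rot: [-180.0, 0.0, -153.7]
contact_force: [0.2, -0.1, 0.6]
gripper_width: 0.0003
gripper_force: 0.0
```

send_rows([
  {"dp": [0, 0, 2], "roll": 0, "jaw": 0},
  {"dp": [0, 0, 4], "roll": 0, "jaw": 0},
  {"dp": [0, 0, 4], "roll": 0, "jaw": 0},
])

```text
time_s: 12.2
tcp_pos: [0.5851, -0.0308, 0.0752]
eef_rot: [180.0, -0.0, -153.7]
contact_force: [-0.1, -0.6, 0.1]
gripper_width: 0.0002
gripper_force: 0.0
```

send_rows([
  {"dp": [0, 0, 2], "roll": 0, "jaw": 0},
  {"dp": [0, 0, 4], "roll": 0, "jaw": 0},
  {"dp": [0, 0, 4], "roll": 0, "jaw": 0},
])

```text
time_s: 12.58
tcp_pos: [0.585, -0.0309, 0.0712]
eef_rot: [180.0, -0.0, -153.7]
contact_force: [0.3, -0.8, -0.3]
gripper_width: 0.0003
gripper_force: 0.0
```

send_rows([
  {"dp": [0, 0, 2], "roll": 0, "jaw": 0},
  {"dp": [0, 0, 3], "roll": 0, "jaw": 0},
  {"dp": [0, 0, 3], "roll": 0, "jaw": 0},
])

```text
time_s: 12.95
tcp_pos: [0.5851, -0.0309, 0.0683]
eef_rot: [180.0, -0.0, -153.7]
contact_force: [-0.1, -0.6, -0.5]
gripper_width: 0.0004
gripper_force: 0.0
```

```bash
python3 - <<'E'
from h import *
a=shot('scene','s6')['image'];d=shot('side','d6');v=shot('wrist','v6')['image']
p=proj(d,[.585,-.031,.06])[0];print(p); x,y=map(int,p)
print(proj(cal('s6'),[[.585,-.031,.0543],[.585,-.031,.0683]]),proj(cal('v6'),[[.585,-.031,.0543],[.585,-.031,.0683]]))
x=min(max(x,65),447);y=min(max(y,65),319)
big=cv2.resize(d['image'][y-60:y+60,x-60:x+60],(400,400),interpolation=cv2.INTER_CUBIC)
q=proj(cal('s6'),[.585,-.031,.06])[0].astype(int)
bs=cv2.resize(a[q[1]-60:q[1]+60,q[0]-60:q[0]+60],(400,400),interpolation=cv2.INTER_CUBIC)
cv2.imwrite('pics/m6.png',np.hstack([big,bs]));print(x,y,q)
E
```

```text
[269.48507029 202.16408775]
[[276.56797161 205.86547455]
 [276.68311511 203.04406201]] [[260.88001215 217.74983777]
 [260.98835539 225.60096022]]
269 202 [276 204]
```

View pics/m6.png

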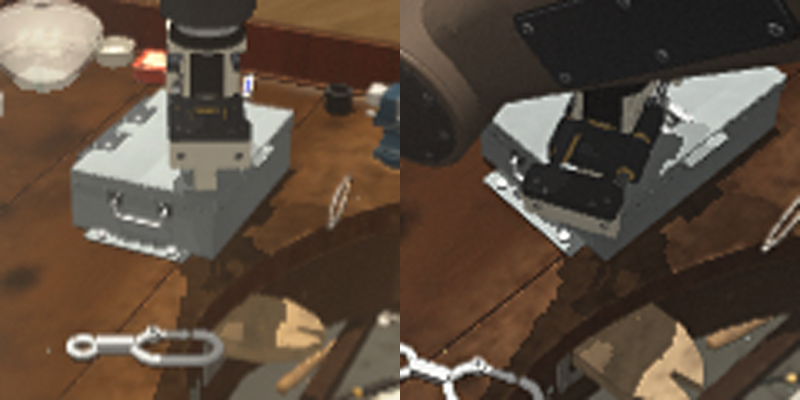

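Side view (left): the lid lies flat on the box and the fingers end at about (203,188), just on the lid near its front-left corner. I'll probe down gently for the contact.

send_rows([
  {"dp": [0, 0, 1], "roll": 0, "jaw": 0},
  {"dp": [0, 0, 2], "roll": 0, "jaw": 0},
  {"dp": [0, 0, 2], "roll": 0, "jaw": 0},
])

```text
time_s: 13.48
tcp_pos: [0.5851, -0.0308, 0.0663]
eef_rot: [180.0, -0.0, -153.7]
contact_force: [-0.3, -0.8, 0.2]
gripper_width: 0.0002
gripper_force: 0.0
```

send_rows([
  {"dp": [0, 0, 1], "roll": 0, "jaw": 0},
  {"dp": [0, 0, 2], "roll": 0, "jaw": 0},
  {"dp": [0, 0, 2], "roll": 0, "jaw": 0},
])

```text
time_s: 13.85
tcp_pos: [0.5852, -0.0308, 0.0644]
eef_rot: [180.0, -0.0, -153.7]
contact_force: [0.1, -0.6, -0.6]
gripper_width: 0.0001
gripper_force: 0.0
```

send_rows([
  {"dp": [0, 0, 1], "roll": 0, "jaw": 0},
  {"dp": [0, 0, 2], "roll": 0, "jaw": 0},
  {"dp": [0, 0, 2], "roll": 0, "jaw": 0},
])

```text
time_s: 14.22
tcp_pos: [0.5851, -0.0308, 0.0623]
eef_rot: [180.0, -0.0, -153.7]
contact_force: [1.0, 0.0, 0.9]
gripper_width: 0.0004
gripper_force: 0.0
```

```bash
python3 - <<'E'
from h import *
c=cal('d0'); y=Rz(np.radians(-26.3))@[0,-1,0]; t=np.array([.2988,.6049,0])
for s in(-1,1):
    for z in(.199,.224): print(s,z,(proj(c,[t+s*y*.044+[0,0,z],t+s*y*.065+[0,0,z]])/.64).round().tolist())
d=cv2.imread('pics/d0.png'); cv2.imwrite('pics/f0.png',cv2.resize(d[270:350,230:330],(800,640),interpolation=cv2.INTER_CUBIC)[:600])
a=cv2.imread('pics/s0.png')
E
```

```text
-1 0.199 [[397.0, 529.0], [382.0, 538.0]]
-1 0.224 [[397.0, 513.0], [381.0, 522.0]]
1 0.199 [[456.0, 492.0], [469.0, 484.0]]
1 0.224 [[457.0, 477.0], [470.0, 469.0]]
```

send_rows([
  {"dp": [0, 0, 0.5], "roll": 0, "jaw": 0},
  {"dp": [0, 0, 1], "roll": 0, "jaw": 0},
])

```text
time_s: 14.48
tcp_pos: [0.5852, -0.0308, 0.0615]
eef_rot: [-180.0, 0.0, -153.7]
contact_force: [-0.1, -0.0, 0.6]
gripper_width: 0.0003
gripper_force: 0.4
```

send_rows([
  {"dp": [0, 0, 0.5], "roll": 0, "jaw": 0},
  {"dp": [0, 0, 1], "roll": 0, "jaw": 0},
])

```text
time_s: 14.72
tcp_pos: [0.5852, -0.0309, 0.0604]
eef_rot: [-180.0, -0.0, -153.7]
contact_force: [-0.6, 0.3, 0.6]
gripper_width: 0.0001
gripper_force: 0.4
```

send_rows([
  {"dp": [0, 0, 0.5], "roll": 0, "jaw": 0},
  {"dp": [0, 0, 1], "roll": 0, "jaw": 0},
])

```text
time_s: 14.98
tcp_pos: [0.5852, -0.0308, 0.0597]
eef_rot: [-180.0, -0.0, -153.7]
contact_force: [-2.8, 1.1, 7.1]
gripper_width: 0.0001
gripper_force: 3.2
```

send_rows([
  {"dp": [0, 0, 0.5], "roll": 0, "jaw": 0},
  {"dp": [0, 0, 1], "roll": 0, "jaw": 0},
])

```text
time_s: 15.22
tcp_pos: [0.5852, -0.0308, 0.0596]
eef_rot: [-180.0, 0.0, -153.7]
contact_force: [-6.3, 2.2, 13.9]
gripper_width: -0.0001
gripper_force: 7.1
```

The lid is firmly shut: contact at 7 to 14 N. Next I'll refine the hook pose from both views.

```bash
python3 - <<'E'
from h import *
from scipy.optimize import least_squares
cd=cal('d6');cs=cal('s0')
M=np.array([(-.034,0,.004),(.104,0,.005),(.036,.020,.008),(.078,-.0267,.005)])
D=np.array([(83,347),(222,349),(152,333),(190,363)])/3.3333+[209,142]
S=np.array([(57,496),(220,545),(148,498),(175,573)])/3.75+[200,120]
def f(x):
    P=(Rz(x[2])@M.T).T+[x[0],x[1],0]
    return np.r_[(proj(cs,P)-S)[:3].ravel(),(proj(cd,P)-D)[:3].ravel()]
s=least_squares(f,[.585,.17,-2.68]);print(s.x,np.degrees(s.x[2]),s.fun.round(1))
st=r.get_state();p=st['tcp_pos'];t=s.x[:2]
print(p,plan(*(1000*(t-p[:2])),0))
E
```

```text
[ 0.58527112  0.17123893 -2.6738745 ] -153.20172380862974 [-0.8 -0.3  0.9  1.4  0.1  0.1 -1.3  0.1  0.6 -1.5  0.  -0.8]
[ 0.58522501 -0.03084639  0.05959472] [-89.6 181.1  -0. ]
```

send_rows([
  {"dp": [0, 0, -30], "roll": 0, "jaw": 0},
  {"dp": [0, 0, -60], "roll": 0, "jaw": 0},
  {"dp": [0, 0, -60], "roll": 0, "jaw": 35},
])

```text
time_s: 15.6
tcp_pos: [0.587, -0.0306, 0.121]
eef_rot: [-179.9, 0.3, -153.7]
contact_force: [0.1, 0.2, -0.7]
gripper_width: 0.006
gripper_force: 0.0
```

send_rows([
  {"dp": [-25, 50, -10], "roll": 0, "jaw": 45},
  {"dp": [-50, 100, -10], "roll": 0, "jaw": 45},
  {"dp": [-75, 150, -10], "roll": 0, "jaw": 45},
  {"dp": [-90, 181, 0], "roll": 0, "jaw": 45},
  {"dp": [-90, 181, 0], "roll": 0, "jaw": 45},
])

```text
time_s: 16.23
tcp_pos: [0.5848, 0.1734, 0.1166]
eef_rot: [180.0, -0.1, -153.6]
contact_force: [0.3, -0.9, 0.2]
gripper_width: 0.0391
gripper_force: 0.0
```

send_rows([
  {"dp": [0, 0, 40], "roll": 0, "jaw": 45},
  {"dp": [0, 0, 70], "roll": 0, "jaw": 45},
  {"dp": [0, 0, 90], "roll": 0, "jaw": 45},
  {"dp": [0, 0, 100], "roll": 0, "jaw": 45},
  {"dp": [0, 0, 100], "roll": 0, "jaw": 45},
])

```text
time_s: 16.85
tcp_pos: [0.5855, 0.1706, 0.0179]
eef_rot: [-180.0, -0.1, -153.7]
contact_force: [0.0, 0.3, 0.9]
gripper_width: 0.0396
gripper_force: 0.0
```

send_rows([
  {"dp": [0, 0, 1], "roll": 0, "jaw": 45},
  {"dp": [0, 0, 2], "roll": 0, "jaw": 45},
  {"dp": [0, 0, 3], "roll": 0, "jaw": 45},
])

```text
time_s: 17.23
tcp_pos: [0.586, 0.1715, 0.016]
eef_rot: [180.0, 0.1, -153.7]
contact_force: [-0.4, -0.2, -0.3]
gripper_width: 0.0395
gripper_force: 0.0
```

send_rows([
  {"dp": [0, 0, 1], "roll": 0, "jaw": 45},
  {"dp": [0, 0, 2], "roll": 0, "jaw": 45},
])

```text
time_s: 17.48
tcp_pos: [0.5858, 0.1714, 0.0135]
eef_rot: [-180.0, 0.0, -153.7]
contact_force: [0.1, -0.0, -0.3]
gripper_width: 0.0394
gripper_force: 0.0
```

send_rows([
  {"dp": [0, 0, 1], "roll": 0, "jaw": 45},
  {"dp": [0, 0, 2], "roll": 0, "jaw": 45},
])

```text
time_s: 17.73
tcp_pos: [0.5857, 0.1713, 0.0113]
eef_rot: [-180.0, -0.0, -153.7]
contact_force: [0.3, -0.0, -0.4]
gripper_width: 0.0393
gripper_force: 0.0
```

send_rows([
  {"dp": [0, 0, 1], "roll": 0, "jaw": 45},
  {"dp": [0, 0, 2], "roll": 0, "jaw": 45},
  {"dp": [0, 0, 3], "roll": 0, "jaw": 45},
])

```text
time_s: 18.1
tcp_pos: [0.5858, 0.1713, 0.0084]
eef_rot: [180.0, 0.0, -153.7]
contact_force: [0.4, -0.4, -0.1]
gripper_width: 0.0394
gripper_force: 0.0
```

send_rows([
  {"dp": [0, 0, 1], "roll": 0, "jaw": 45},
  {"dp": [0, 0, 2], "roll": 0, "jaw": 45},
  {"dp": [0, 0, 3], "roll": 0, "jaw": 45},
])

```text
time_s: 18.48
tcp_pos: [0.5857, 0.1713, 0.0054]
eef_rot: [-180.0, -0.0, -153.7]
contact_force: [-0.1, 1.1, -0.7]
gripper_width: 0.0391
gripper_force: 0.0
```

send_rows([
  {"dp": [0, 0, 1], "roll": 0, "jaw": 45},
  {"dp": [0, 0, 2], "roll": 0, "jaw": 45},
  {"dp": [0, 0, 3], "roll": 0, "jaw": 45},
])

```text
time_s: 18.85
tcp_pos: [0.5858, 0.1713, 0.0024]
eef_rot: [180.0, 0.0, -153.7]
contact_force: [0.6, 0.0, 0.3]
gripper_width: 0.0393
gripper_force: 0.0
```

send_rows([
  {"dp": [0, 0, 2], "roll": 0, "jaw": 45},
  {"dp": [0, 0, 4], "roll": 0, "jaw": 45},
  {"dp": [0, 0, 5], "roll": 0, "jaw": 45},
])

```text
time_s: 19.23
tcp_pos: [0.5856, 0.1713, -0.0028]
eef_rot: [-180.0, -0.0, -153.7]
contact_force: [0.2, -0.3, -0.4]
gripper_width: 0.0392
gripper_force: 0.0
```

send_rows([
  {"dp": [0, 0, 2], "roll": 0, "jaw": 45},
  {"dp": [0, 0, 4], "roll": 0, "jaw": 45},
  {"dp": [0, 0, 4], "roll": 0, "jaw": 45},
])

```text
time_s: 19.6
tcp_pos: [0.5856, 0.1713, -0.0068]
eef_rot: [-180.0, -0.0, -153.7]
contact_force: [-0.1, 0.4, 0.8]
gripper_width: 0.0392
gripper_force: 0.0
```

send_rows([
  {"dp": [0, 0, 1], "roll": 0, "jaw": 45},
  {"dp": [0, 0, 2], "roll": 0, "jaw": 45},
  {"dp": [0, 0, 2], "roll": 0, "jaw": 45},
])

```text
time_s: 19.98
tcp_pos: [0.5857, 0.1713, -0.0086]
eef_rot: [-180.0, -0.0, -153.7]
contact_force: [0.5, 0.6, -0.1]
gripper_width: 0.0398
gripper_force: 0.0
```

Clearly, the real fingertips sit about 26 mm higher than the stated 14 mm ahead of the TCP. The tips are now about 3 mm above the bench, so I'll close.

send_rows([
  {"dp": [0, 0, 0], "roll": 0, "jaw": 10},
  {"dp": [0, 0, 0], "roll": 0, "jaw": 0},
  {"dp": [0, 0, 0], "roll": 0, "jaw": 0},
  {"dp": [0, 0, 0], "roll": 0, "jaw": 0},
], newtons=30)

```text
time_s: 20.48
tcp_pos: [0.5858, 0.1713, -0.0085]
eef_rot: [-180.0, 0.0, -153.7]
contact_force: [0.6, -0.4, 0.5]
gripper_width: 0.0119
gripper_force: 30.0
```

send_rows([
  {"dp": [0, 0, 0], "roll": 0, "jaw": 0},
  {"dp": [0, 0, 0], "roll": 0, "jaw": 0},
  {"dp": [0, 0, 0], "roll": 0, "jaw": 0},
], newtons=60)

```text
time_s: 20.85
tcp_pos: [0.5858, 0.1713, -0.0085]
eef_rot: [-180.0, 0.0, -153.7]
contact_force: [1.2, -0.4, 0.1]
gripper_width: 0.0111
gripper_force: 60.0
```

send_rows([
  {"dp": [0, 0, -20], "roll": 0, "jaw": 0},
  {"dp": [0, 0, -50], "roll": 0, "jaw": 0},
  {"dp": [0, 0, -100], "roll": 0, "jaw": 0},
  {"dp": [0, 0, -140], "roll": 0, "jaw": 0},
  {"dp": [0, 0, -140], "roll": 0, "jaw": 0},
])

```text
time_s: 21.48
tcp_pos: [0.5876, 0.1724, 0.1351]
eef_rot: [180.0, 0.4, -153.7]
contact_force: [0.4, 0.6, -1.9]
gripper_width: 0.0112
gripper_force: 60.0
```

send_rows([
  {"dp": [0, 0, 0], "roll": -0.16, "jaw": 0},
  {"dp": [0, 0, 0], "roll": -0.34, "jaw": 0},
  {"dp": [0, 0, 0], "roll": -0.52, "jaw": 0},
  {"dp": [0, 0, 0], "roll": -0.7, "jaw": 0},
  {"dp": [0, 0, 0], "roll": -0.88, "jaw": 0},
])

```text
time_s: 22.1
tcp_pos: [0.5849, 0.171, 0.13]
eef_rot: [179.9, -0.1, -103.0]
contact_force: [0.1, 0.6, -1.3]
gripper_width: 0.0109
gripper_force: 60.0
```

send_rows([
  {"dp": [0, 0, 0], "roll": -0.12, "jaw": 0},
  {"dp": [0, 0, 0], "roll": -0.232, "jaw": 0},
  {"dp": [0, 0, 0], "roll": -0.232, "jaw": 0},
])

```text
time_s: 22.48
tcp_pos: [0.585, 0.171, 0.1303]
eef_rot: [179.9, -0.0, -90.1]
contact_force: [0.6, 0.3, -0.8]
gripper_width: 0.0115
gripper_force: 60.0
```

send_rows([
  {"dp": [50, 5, 0], "roll": 0, "jaw": 0},
  {"dp": [105, 10, 0], "roll": 0, "jaw": 0},
  {"dp": [160, 14, 0], "roll": 0, "jaw": 0},
  {"dp": [215, 18.5, 0], "roll": 0, "jaw": 0},
  {"dp": [244.5, 18.5, 0], "roll": 0, "jaw": 0},
])

```text
time_s: 23.1
tcp_pos: [0.5661, -0.0755, 0.1309]
eef_rot: [179.9, 0.0, -90.3]
contact_force: [0.3, -0.4, -0.8]
gripper_width: 0.0111
gripper_force: 60.0
```

send_rows([
  {"dp": [0, 0, 0], "roll": 0, "jaw": 0},
  {"dp": [0, 0, 20], "roll": 0, "jaw": 0},
  {"dp": [0, 0, 40], "roll": 0, "jaw": 0},
  {"dp": [0, 0, 54], "roll": 0, "jaw": 0},
  {"dp": [0, 0, 59], "roll": 0, "jaw": 0},
])

```text
time_s: 23.72
tcp_pos: [0.5668, -0.0729, 0.0714]
eef_rot: [179.9, -0.0, -90.0]
contact_force: [0.2, -0.4, -0.3]
gripper_width: 0.0111
gripper_force: 60.0
```

send_rows([
  {"dp": [0, 0, 0], "roll": 0, "jaw": 0},
  {"dp": [0, 0, 0], "roll": 0, "jaw": 0},
])

```text
time_s: 23.98
tcp_pos: [0.5678, -0.073, 0.0731]
eef_rot: [-179.9, 0.0, -90.0]
contact_force: [0.1, -0.4, -1.7]
gripper_width: 0.0112
gripper_force: 60.0
```

```bash
python3 - <<'E'
from h import *
a=shot('scene','s7')['image'];d=shot('side','d7')['image'];v=shot('wrist','v7')['image']
q=proj(cal('s7'),[.60,-.12,.09])[0].astype(int);p=proj(cal('d7'),[.60,-.12,.09])[0].astype(int);w=proj(cal('v7'),[.60,-.12,.09])[0];print(q,p,w)
A=cv2.resize(a[q[1]-40:q[1]+40,q[0]-40:q[0]+40],(400,400),interpolation=cv2.INTER_CUBIC)
V=cv2.resize(v[:,56:440],(400,400),interpolation=cv2.INTER_AREA)
cv2.imwrite('pics/m7.png',np.hstack([A,V]))
print(r.get_state()['tcp_pos'],r.get_state()['contact_force'])
E
```

```text
[294 179] [275 183] [198.60324691 154.31438961]
[ 0.56757781 -0.0731485   0.07302753] [-0.48174837  0.33378972 -1.79410419]
```

View pics/m7.png

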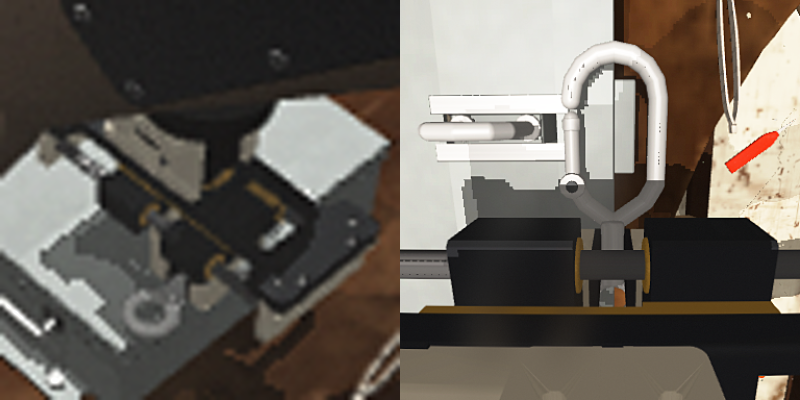

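The wrist half shows the knuckle at (571,184), the nose tip near (571,108), the bow end at (612,42) and the front leg's outer side at about (541,128), level with the gap.

```bash
python3 - <<'E'
from h import *
c=cal('v7');W=lambda p:(np.array(p,float)-[400,0])/1.0417+[56,0]
hz=.0730+.0085;O=np.array([.5676,-.0731])
def loc(p,z):
    P=onz(c,[W(p)],z)[0]; return P.round(4),(Rz(np.pi/2)@(P-[*O,hz])).round(4)
for n,p,z in(('knuckle',(571,184),hz+.009),('bow end outer',(612,42),hz+.005),('nose tip',(571,108),hz+.005),('back outer',(666,120),hz+.005),('slotrail',(430,104),.074),('lid edge',(612,20),.072)): print(n,*loc(p,z))
P=lambda x,y,z:(proj(c,[x,y,z])[0]-[56,0])*1.0417+[400,0]
for z in(.075,.09,.105,.116): print(z,P(.6115-.004,-.1335,z).round(),P(.6475+.004,-.1335,z).round())
a=cv2.imread('pics/v7.png')
g=cv2.cvtColor(a,cv2.COLOR_BGR2GRAY)
E
```

```text
knuckle [ 0.5893 -0.1085  0.0905] [0.0354 0.0217 0.009 ]
bow end outer [ 0.569  -0.1742  0.0865] [0.1011 0.0014 0.005 ]
nose tip [ 0.5887 -0.1449  0.0865] [0.0718 0.0211 0.005 ]
back outer [ 0.5428 -0.1393  0.0865] [ 0.0662 -0.0248  0.005 ]
slotrail [ 0.6641 -0.1478  0.074 ] [ 0.0747  0.0965 -0.0075]
lid edge [ 0.569  -0.1875  0.072 ] [ 0.1144  0.0014 -0.0095]
0.075 [539. 131.] [456. 132.]
0.09 [532. 133.] [441. 133.]
0.105 [523. 134.] [423. 135.]
0.116 [515. 136.] [407. 136.]
```

send_rows([
  {"dp": [2, -6, 1], "roll": 0, "jaw": 0},
  {"dp": [2, -12, 2], "roll": 0, "jaw": 0},
  {"dp": [2, -15, 2], "roll": 0, "jaw": 0},
  {"dp": [2, -17, 2], "roll": 0, "jaw": 0},
])

```text
time_s: 24.62
tcp_pos: [0.5844, -0.0752, 0.0702]
eef_rot: [180.0, -0.0, -90.0]
contact_force: [0.1, 0.0, -2.3]
gripper_width: 0.0112
gripper_force: 60.0
```

send_rows([
  {"dp": [0, -1.5, 0], "roll": 0, "jaw": 0},
  {"dp": [0, -3, 0], "roll": 0, "jaw": 0},
  {"dp": [0, -4, 0], "roll": 0, "jaw": 0},
])

```text
time_s: 25.0
tcp_pos: [0.5876, -0.0751, 0.0702]
eef_rot: [179.9, 0.0, -90.0]
contact_force: [-2.6, 0.0, -1.4]
gripper_width: 0.0112
gripper_force: 60.0
```

send_rows([
  {"dp": [0, -2, 0], "roll": 0, "jaw": 0},
  {"dp": [0, -4, 0], "roll": 0, "jaw": 0},
])

```text
time_s: 25.25
tcp_pos: [0.5919, -0.075, 0.0703]
eef_rot: [180.0, 0.0, -90.0]
contact_force: [-3.4, 2.3, -1.9]
gripper_width: 0.0111
gripper_force: 60.0
```

send_rows([
  {"dp": [0, -2, 0], "roll": 0, "jaw": 0},
  {"dp": [0, -4, 0], "roll": 0, "jaw": 0},
])

```text
time_s: 25.5
tcp_pos: [0.5959, -0.0753, 0.0703]
eef_rot: [179.9, -0.0, -90.0]
contact_force: [-2.9, 0.6, -1.1]
gripper_width: 0.0112
gripper_force: 60.1
```

send_rows([
  {"dp": [0, -1.5, 0], "roll": 0, "jaw": 0},
  {"dp": [0, -3, 0], "roll": 0, "jaw": 0},
])

```text
time_s: 25.75
tcp_pos: [0.5987, -0.0756, 0.0702]
eef_rot: [179.9, -0.0, -90.0]
contact_force: [-4.1, -1.1, -1.1]
gripper_width: 0.0109
gripper_force: 60.1
```

send_rows([
  {"dp": [0, -1.5, 0], "roll": 0, "jaw": 0},
  {"dp": [0, -3, 0], "roll": 0, "jaw": 0},
])

```text
time_s: 26.0
tcp_pos: [0.6019, -0.0753, 0.0703]
eef_rot: [180.0, -0.0, -90.0]
contact_force: [-5.4, 0.4, -0.3]
gripper_width: 0.0108
gripper_force: 60.1
```

send_rows([
  {"dp": [0, -1.5, 0], "roll": 0, "jaw": 0},
  {"dp": [0, -3, 0], "roll": 0, "jaw": 0},
])

```text
time_s: 26.25
tcp_pos: [0.6049, -0.0751, 0.0702]
eef_rot: [180.0, 0.0, -90.0]
contact_force: [-4.9, 0.4, -0.8]
gripper_width: 0.0113
gripper_force: 60.1
```

send_rows([
  {"dp": [0, -1, 0], "roll": 0, "jaw": 0},
  {"dp": [0, -2, 0], "roll": 0, "jaw": 0},
])

```text
time_s: 26.5
tcp_pos: [0.6069, -0.0751, 0.0702]
eef_rot: [179.9, 0.0, -90.0]
contact_force: [-6.2, 1.0, -2.3]
gripper_width: 0.0114
gripper_force: 60.1
```

```bash
python3 - <<'E'
from h import *
v=shot('wrist','v8')['image'];s=r.get_state();print(s['tcp_pos'],s['eef_rot'],s['contact_force'],s['moment'])
# gate vs leg, coarse: dump downsampled grey around loop
g=cv2.cvtColor(v,cv2.COLOR_BGR2GRAY)
print('\n'.join(' '.join('%3d'%t for t in row) for row in g[30:200:5,150:320:5]))
E
```

```text
[ 0.60701866 -0.0750178   0.07022287] [ 1.79959044e+02  1.33500262e-02 -9.00132460e+01] [-4.04042456  1.35025521 -1.80413551] [ 0.60635744  1.814363   -0.27362629]
225 226 233 232 233 235 235 235 235 235 235 235 235 236 235 235 234 233 234 233 233 233 233 231 230 230 230 230 231 230 229 221 201 202
226 226 233 231 231 234 236 236 235 235 234 234 235 235 235 235 233 235 236 235 233 233 233 232 231 229 233 232 232 230 218 200 200 200
226 226 230 232 232 234 236 236 236 235 234 234 235 235 235 235 236 236 236 236 238 212 186 204 201 239 234 232 232 214 202 201 200 201
226 228 230 234 234 234 236 236 236 235 235 235 236 235 235 235 236 237 244 229 236 239 241 244 239 237 232 208 207 205 203 203 202 201
226 227 228 236 235 236 236 237 236 236 236 236 236 235 235 236 238 192 239 246 255 254 253 252 254 254 254 222 206 186 204 202 202 199
226 227 227 236 236 237 238 238 237 237 238 238 236 236 236 239 229 239 254 185 234 233 227 218 231 235 242 247 230 214 162 203 200 201
225 226 227 236 237 238 239 239 238 238 238 238 237 238 238 204 242 255 244 228 188 162 129 101 150 181 181 210 246 244 
[... 2987 characters left out ...]
 171 221 229 172  87
 85 184 198 197 201 203 202 202 203 205 205 227 106 252 114  83 245  87  98  97  98  96  90  75  87  86  88  85  86  92  93  97  95  84
 85  87  96 195 199 203 202 202 203 205 204  83  94 110  48  53 108 101  98  97  98  94  92  89  85  84  88  86  82  99 106 102  88  83
 86  86  88  88  88  93  91  89  89  89  87  87  86 107 112 112 113 106  95  97  96  94  92  87  85  81  86  84  96 100 107  99  83  85
 85  85  86  88  86  92  90  90  90  87  87  88  84  86  86 105 110 109 104  95  93  92  88  87  85  83  83  95 100 105  99  82  82  82
 85  85  86  87  86  89  89  88  89  87  85  86  86  86  87 101 107 109 110 105  90  88  86  86  87  90  98 102 113 103  95  82  81  82
```

send_rows([
  {"dp": [0, -1, 0], "roll": 0, "jaw": 0},
  {"dp": [0, -2, 0], "roll": 0, "jaw": 0},
])

```text
time_s: 26.8
tcp_pos: [0.6088, -0.075, 0.0702]
eef_rot: [180.0, 0.0, -90.0]
contact_force: [-4.5, 0.6, -1.4]
gripper_width: 0.0111
gripper_force: 60.1
```

send_rows([
  {"dp": [-1, -1, 0], "roll": 0, "jaw": 0},
  {"dp": [-2, -2, 0], "roll": 0, "jaw": 0},
  {"dp": [-3, -2, 0], "roll": 0, "jaw": 0},
])

```text
time_s: 27.18
tcp_pos: [0.6112, -0.0719, 0.0703]
eef_rot: [180.0, 0.0, -90.0]
contact_force: [-4.1, 0.8, -2.5]
gripper_width: 0.011
gripper_force: 60.1
```

send_rows([
  {"dp": [-2, -0.5, 0], "roll": 0, "jaw": 0},
  {"dp": [-4, -1, 0], "roll": 0, "jaw": 0},
  {"dp": [-5, -1, 0], "roll": 0, "jaw": 0},
])

```text
time_s: 27.55
tcp_pos: [0.6133, -0.0666, 0.0708]
eef_rot: [-179.9, 0.0, -90.0]
contact_force: [-2.5, 3.4, -1.5]
gripper_width: 0.0113
gripper_force: 60.0
```

send_rows([
  {"dp": [-2, 0, 0], "roll": 0, "jaw": 0},
  {"dp": [-4, 0, 0], "roll": 0, "jaw": 0},
  {"dp": [-6, 0, 0], "roll": 0, "jaw": 0},
])

```text
time_s: 27.92
tcp_pos: [0.6127, -0.0612, 0.0707]
eef_rot: [-179.9, -0.0, -90.0]
contact_force: [-0.4, 0.3, -2.0]
gripper_width: 0.0116
gripper_force: 60.0
```

send_rows([
  {"dp": [-2, 0, 0], "roll": 0, "jaw": 0},
  {"dp": [-4, 0, 0], "roll": 0, "jaw": 0},
  {"dp": [-6, 0, 0], "roll": 0, "jaw": 0},
])

```text
time_s: 28.3
tcp_pos: [0.6123, -0.0551, 0.0705]
eef_rot: [-180.0, -0.0, -90.0]
contact_force: [-0.0, -1.0, -2.6]
gripper_width: 0.0115
gripper_force: 60.0
```

send_rows([
  {"dp": [-1, 0, 0], "roll": 0, "jaw": 0},
  {"dp": [-2, 0, 0], "roll": 0, "jaw": 0},
  {"dp": [-3, 0, 0], "roll": 0, "jaw": 0},
])

```text
time_s: 28.68
tcp_pos: [0.6122, -0.0522, 0.0705]
eef_rot: [180.0, -0.0, -90.0]
contact_force: [-0.7, -0.1, -1.4]
gripper_width: 0.0108
gripper_force: 60.0
```

send_rows([
  {"dp": [-1, 0, 0], "roll": 0, "jaw": 0},
  {"dp": [-2, 0, 0], "roll": 0, "jaw": 0},
  {"dp": [-2, 0, 0], "roll": 0, "jaw": 0},
])

```text
time_s: 29.05
tcp_pos: [0.6122, -0.0501, 0.0704]
eef_rot: [-180.0, 0.0, -90.0]
contact_force: [-0.0, 0.5, -0.8]
gripper_width: 0.0112
gripper_force: 60.0
```

send_rows([
  {"dp": [-0.5, 0, 0], "roll": 0, "jaw": 0},
  {"dp": [-1, 0, 0], "roll": 0, "jaw": 0},
  {"dp": [-1, 0, 0], "roll": 0, "jaw": 0},
])

```text
time_s: 29.42
tcp_pos: [0.6123, -0.0492, 0.0705]
eef_rot: [-180.0, 0.0, -90.0]
contact_force: [0.7, 0.7, -2.2]
gripper_width: 0.0114
gripper_force: 60.0
```

send_rows([
  {"dp": [-0.5, 0, 0], "roll": 0, "jaw": 0},
  {"dp": [-1, 0, 0], "roll": 0, "jaw": 0},
])

```text
time_s: 29.68
tcp_pos: [0.6122, -0.0482, 0.0705]
eef_rot: [-180.0, 0.0, -90.0]
contact_force: [0.9, -0.4, -2.2]
gripper_width: 0.0118
gripper_force: 60.0
```

send_rows([
  {"dp": [-0.5, 0, 0], "roll": 0, "jaw": 0},
  {"dp": [-0.5, 0, 0], "roll": 0, "jaw": 0},
])

```text
time_s: 29.92
tcp_pos: [0.6122, -0.0476, 0.0705]
eef_rot: [180.0, 0.0, -90.0]
contact_force: [-0.1, -0.5, -1.7]
gripper_width: 0.0116
gripper_force: 60.0
```

send_rows([
  {"dp": [-0.5, 0, 0], "roll": 0, "jaw": 0},
  {"dp": [-0.5, 0, 0], "roll": 0, "jaw": 0},
])

```text
time_s: 30.18
tcp_pos: [0.6122, -0.0472, 0.0705]
eef_rot: [180.0, -0.0, -90.0]
contact_force: [0.2, -0.3, -1.0]
gripper_width: 0.0108
gripper_force: 60.0
```

send_rows([
  {"dp": [-0.5, 0, 0], "roll": 0, "jaw": 0},
  {"dp": [-0.5, 0, 0], "roll": 0, "jaw": 0},
])

```text
time_s: 30.42
tcp_pos: [0.6122, -0.0469, 0.0704]
eef_rot: [180.0, -0.0, -90.0]
contact_force: [-0.8, -1.9, -1.6]
gripper_width: 0.0113
gripper_force: 60.0
```

send_rows([
  {"dp": [-0.5, 0, 0], "roll": 0, "jaw": 0},
  {"dp": [-0.5, 0, 0], "roll": 0, "jaw": 0},
])

```text
time_s: 30.68
tcp_pos: [0.6121, -0.0467, 0.0705]
eef_rot: [180.0, -0.0, -90.0]
contact_force: [0.8, -4.7, -1.9]
gripper_width: 0.0116
gripper_force: 60.0
```

```bash
python3 - <<'E'
from h import *
v=shot('wrist','v9')['image']
g=cv2.cvtColor(v,cv2.COLOR_BGR2GRAY)
print('\n'.join(' '.join('%3d'%t for t in row) for row in g[30:200:6,170:320:6]))
E
```

```text
232 233 232 234 233 233 233 234 234 233 235 234 234 233 232 232 231 231 231 230 234 232 231 227 203
232 232 231 232 231 230 232 233 231 232 234 234 232 232 230 229 230 229 229 229 231 232 209 206 204
253 254 254 254 254 254 254 254 254 254 254 254 255 206 226 236 231 204 231 255 254 254 217 206 207
254 255 255 255 255 247 234 229 255 255 255 226 247 247 254 254 255 251 243 231 244 248 218 206 206
182 235 237 238 238 239 240 236 235 235 234 235 234 165 156 200 235 237 253 246 218 165 223 206 204
215 245 245 245 244 243 248 240 241 242 242 243 243 193 180 179 112 176 189 214 248 219 177 207 203
188 222 220 216 212 209 205 199 203 206 207 211 214 159 164 173 191  91  84 171 214 248 193 207 205
111  84  83  79  79 174 104 104 142 164 136  93 114  79  98  86 161  91  92  70 186 240 223 164 206
234  79 187  86 109 171 123 107 134 129 115  85 119 175  91 102 172  90  93  68  97 206 248 194 207
233  57 252 255 162 118 125 204 251 233 111  83 121 150 155 160 250  86  87  69 165 199 248 206 208
254 255 255 255 255 255 255 223 255 228 108 255 255 255 255 255 251 251 251 250 249 186 250 213 210

[... 1099 characters left out ...]

196 195 207 208 210 211 208 208 223 203  91 209 206 207 204 203 201 201 202 203 204 201 241 193 196
194 193 204 207 207 210 210 216 252 252  91  77 202 201 203 199 202 200 200 201  86 203 241 190 196
191 186 203 205 205 206  74 249  75 167 253  91  93  94  93  85  88  85  84  82  82  97 110 201  80
188 187 201 203 202 204  85 104  44  49 108  90  94  93  93  90  88  87  83  82  95 101 107  95  81
 85  83  88  89  87  85  86  94 108 108 100 102  92  92  91  89  86  85  83  80  98 105 100  82  81
 85  84  89  89  88  85  86  87  87 101 108 105 102  91  88  87  85  83  92  99 101 101  71  81  81
 83  83  88  87  87  86  87  88  86  86 102 110 106 101  85  85  83  98 101 113 103  99  78  78  81
```

The gate lies straight between knuckle and nose, so it's shut, and the leg is in the bow. Now I'll ramp the pull.

send_rows([
  {"dp": [-0.5, 0, 0], "roll": 0, "jaw": 0},
  {"dp": [-0.5, 0, 0], "roll": 0, "jaw": 0},
])

```text
time_s: 30.98
tcp_pos: [0.6121, -0.0466, 0.0705]
eef_rot: [180.0, -0.1, -90.0]
contact_force: [1.0, -6.4, -2.0]
gripper_width: 0.0114
gripper_force: 60.0
```

send_rows([
  {"dp": [-0.5, 0, 0], "roll": 0, "jaw": 0},
  {"dp": [-0.5, 0, 0], "roll": 0, "jaw": 0},
])

```text
time_s: 31.22
tcp_pos: [0.612, -0.0465, 0.0705]
eef_rot: [180.0, -0.1, -90.0]
contact_force: [0.1, -10.2, -1.6]
gripper_width: 0.011
gripper_force: 60.0
```

send_rows([
  {"dp": [-0.3, 0, 0], "roll": 0, "jaw": 0},
  {"dp": [-0.3, 0, 0], "roll": 0, "jaw": 0},
])

```text
time_s: 31.48
tcp_pos: [0.6119, -0.0464, 0.0705]
eef_rot: [179.9, -0.1, -90.0]
contact_force: [0.6, -10.2, -2.4]
gripper_width: 0.0116
gripper_force: 60.0
```

send_rows([
  {"dp": [-0.4, 0, 0], "roll": 0, "jaw": 0},
  {"dp": [-0.4, 0, 0], "roll": 0, "jaw": 0},
])

```text
time_s: 31.72
tcp_pos: [0.6119, -0.0464, 0.0705]
eef_rot: [179.9, -0.1, -90.0]
contact_force: [1.8, -11.6, -2.3]
gripper_width: 0.0111
gripper_force: 60.0
```

send_rows([
  {"dp": [-0.2, 0, 0], "roll": 0, "jaw": 0},
  {"dp": [-0.2, 0, 0], "roll": 0, "jaw": 0},
])

```text
time_s: 31.98
tcp_pos: [0.6118, -0.0463, 0.0704]
eef_rot: [179.9, -0.1, -90.0]
contact_force: [0.9, -12.9, -2.5]
gripper_width: 0.0116
gripper_force: 60.0
```

send_rows([
  {"dp": [-0.3, 0, 0], "roll": 0, "jaw": 0},
  {"dp": [-0.3, 0, 0], "roll": 0, "jaw": 0},
  {"dp": [-0.3, 0, 0], "roll": 0, "jaw": 0},
  {"dp": [-0.3, 0, 0], "roll": 0, "jaw": 0},
  {"dp": [-0.3, 0, 0], "roll": 0, "jaw": 0},
])

```text
time_s: 32.6
tcp_pos: [0.6118, -0.0463, 0.0705]
eef_rot: [179.9, -0.1, -90.0]
contact_force: [1.3, -13.2, -2.9]
gripper_width: 0.0111
gripper_force: 60.0
```

send_rows([
  {"dp": [0, 0, 0], "roll": 0, "jaw": 0},
  {"dp": [0, 0, 0], "roll": 0, "jaw": 0},
  {"dp": [0, 0, 0], "roll": 0, "jaw": 0},
  {"dp": [0, 0, 0], "roll": 0, "jaw": 0},
  {"dp": [0, 0, 0], "roll": 0, "jaw": 0},
])

```text
time_s: 33.22
tcp_pos: [0.6118, -0.0463, 0.0704]
eef_rot: [179.9, -0.1, -90.0]
contact_force: [1.4, -13.5, -2.1]
gripper_width: 0.0114
gripper_force: 60.0
```

send_rows([
  {"dp": [0, 0, 0], "roll": 0, "jaw": 0},
  {"dp": [0, 0, 0], "roll": 0, "jaw": 0},
  {"dp": [0, 0, 0], "roll": 0, "jaw": 0},
  {"dp": [0, 0, 0], "roll": 0, "jaw": 0},
])

```text
time_s: 33.72
tcp_pos: [0.6118, -0.0463, 0.0704]
eef_rot: [179.9, -0.1, -90.0]
contact_force: [0.2, -13.2, -2.2]
gripper_width: 0.0112
gripper_force: 60.0
```

send_rows([
  {"dp": [-0.4, 0, 0], "roll": 0, "jaw": 0},
  {"dp": [-0.4, 0, 0], "roll": 0, "jaw": 0},
  {"dp": [-0.4, 0, 0], "roll": 0, "jaw": 0},
  {"dp": [-0.4, 0, 0], "roll": 0, "jaw": 0},
  {"dp": [-0.4, 0, 0], "roll": 0, "jaw": 0},
])

```text
time_s: 34.35
tcp_pos: [0.6117, -0.0462, 0.0705]
eef_rot: [179.9, -0.2, -90.0]
contact_force: [1.1, -15.1, -1.7]
gripper_width: 0.0109
gripper_force: 60.0
```

send_rows([
  {"dp": [0, 0, 0], "roll": 0, "jaw": 0},
  {"dp": [0, 0, 0], "roll": 0, "jaw": 0},
  {"dp": [0, 0, 0], "roll": 0, "jaw": 0},
  {"dp": [0, 0, 0], "roll": 0, "jaw": 0},
  {"dp": [0, 0, 0], "roll": 0, "jaw": 0},
])

```text
time_s: 34.98
tcp_pos: [0.6118, -0.0462, 0.0705]
eef_rot: [179.9, -0.2, -90.0]
contact_force: [0.8, -15.2, -2.8]
gripper_width: 0.0113
gripper_force: 60.0
```

send_rows([
  {"dp": [2, 0, 0], "roll": 0, "jaw": 0},
  {"dp": [5, 0, 0], "roll": 0, "jaw": 0},
  {"dp": [8, 0, 2], "roll": 0, "jaw": 0},
  {"dp": [8, 0, 4], "roll": 0, "jaw": 0},
  {"dp": [8, 0, 5], "roll": 0, "jaw": 0},
])

```text
time_s: 35.6
tcp_pos: [0.6122, -0.0514, 0.0652]
eef_rot: [180.0, 0.0, -90.0]
contact_force: [0.5, 1.1, -1.3]
gripper_width: 0.0111
gripper_force: 60.0
```

send_rows([
  {"dp": [0, 0, 0.5], "roll": 0, "jaw": 0},
  {"dp": [0, 0, 1], "roll": 0, "jaw": 0},
])

```text
time_s: 35.85
tcp_pos: [0.6123, -0.0515, 0.0644]
eef_rot: [-180.0, 0.0, -90.0]
contact_force: [0.1, 0.2, -1.2]
gripper_width: 0.0112
gripper_force: 60.0
```

send_rows([
  {"dp": [0, 0, 0.4], "roll": 0, "jaw": 0},
  {"dp": [0, 0, 0.8], "roll": 0, "jaw": 0},
  {"dp": [0, 0, 0.8], "roll": 0, "jaw": 0},
])

```text
time_s: 36.22
tcp_pos: [0.6123, -0.0516, 0.0637]
eef_rot: [-180.0, 0.0, -90.0]
contact_force: [-0.4, 0.4, -1.2]
gripper_width: 0.0111
gripper_force: 60.0
```

send_rows([
  {"dp": [0, 0, 0.4], "roll": 0, "jaw": 0},
  {"dp": [0, 0, 0.4], "roll": 0, "jaw": 0},
])

```text
time_s: 36.48
tcp_pos: [0.6123, -0.0515, 0.0634]
eef_rot: [-180.0, 0.0, -90.0]
contact_force: [-0.1, -0.5, -0.6]
gripper_width: 0.011
gripper_force: 60.0
```

Within a fraction of a millimetre of the lid, so I'll release and rise.

send_rows([
  {"dp": [0, 0, 0], "roll": 0, "jaw": 20},
  {"dp": [0, 0, 0], "roll": 0, "jaw": 30},
  {"dp": [0, 0, 0], "roll": 0, "jaw": 45},
  {"dp": [0, 0, 0], "roll": 0, "jaw": 45},
  {"dp": [0, 0, 0], "roll": 0, "jaw": 45},
])

```text
time_s: 37.1
tcp_pos: [0.6123, -0.0516, 0.0633]
eef_rot: [-180.0, -0.0, -90.0]
contact_force: [0.1, 0.2, 0.2]
gripper_width: 0.0392
gripper_force: 0.0
```

send_rows([
  {"dp": [0, 0, -15], "roll": 0, "jaw": 45},
  {"dp": [0, 0, -40], "roll": 0, "jaw": 45},
  {"dp": [0, 0, -80], "roll": 0, "jaw": 45},
  {"dp": [0, 0, -120], "roll": 0, "jaw": 45},
  {"dp": [0, 0, -120], "roll": 0, "jaw": 45},
])

```text
time_s: 37.72
tcp_pos: [0.6146, -0.0515, 0.1885]
eef_rot: [-179.5, 0.0, -90.0]
contact_force: [0.6, -0.3, 0.4]
gripper_width: 0.0395
gripper_force: 0.0
```

```bash
python3 - <<'E'
from h import *
v=shot('wrist','v10');c=v
g=cv2.cvtColor(v['image'],cv2.COLOR_BGR2GRAY)
O=[.6123,-.0515,.072]
def H(x,y,z): return np.array(O)+Rz(-np.pi/2)@[x,y,z]
for n,p in(('eye',(-.034,0,.005)),('neck',(0,0,.014)),('knuckle',(.036,.02,.009)),('nose',(.073,.02,.005)),('bow',(.104,0,.005)),('back',(.06,-.022,.005))): print(n,proj(c,H(*p))[0].round())
a,b=proj(c,H(.115,.05,.005))[0],proj(c,H(-.01,-.05,.005))[0]
x0,y0=np.minimum(a,b).astype(int);x1,y1=np.maximum(a,b).astype(int);print(x0,y0,x1,y1)
x0,y0=max(x0,0),max(y0,0)
print('\n'.join(' '.join('%3d'%t for t in row) for row in g[y0:y1:4,x0:x1:4]))
E
```

```text
eye [264. 219.]
neck [264. 187.]
knuckle [243. 148.]
nose [242. 106.]
bow [265.  70.]
back [289. 121.]
207 56 315 195
236 239 244 245 245 244 244 243 242 244 243 243 242 241 240 238 238 239 237 241 240 240 236 216 217 214 214
237 238 242 243 244 244 244 243 242 243 243 242 241 241 240 239 238 238 237 240 240 240 213 216 215 215 216
239 239 242 242 242 242 243 243 243 243 242 241 241 241 240 239 238 238 236 241 240 239 216 217 218 216 215
240 239 243 241 242 243 242 242 242 242 241 241 240 240 240 240 238 238 236 241 241 218 218 217 218 215 215
239 239 244 243 244 243 243 243 243 242 243 243 242 243 234 238 243 240 237 242 242 221 219 217 216 213 214
255 255 255 255 255 255 255 255 255 255 255 255 239 244 248 246 241 230 255 255  86 220 221 220 217 215 217
255 255 255 255 255 255 255 255 255 255 217 247 255 251 245 250 255 255 241 226  85 219 220 217 215 214 216
255 255 255 255 255 255 255 255 255 191 251 245 216 140 255 233 163 216 252 226  96 220 218 214 212 215 218
241 246 175 201 234 236 237 237 233 228 226 213 210 156 180 245  99 103 209 254 210 224 218 216 214 215 219
233 235 21
[... 2097 characters left out ...]
 114 123 112 103  90  84  83  83  86  87  86  86  46
 87  88  87  94  93  96  97  99 100 100 102 101  96 123 122 116  89  89  90  87  86  87  86  85  86  85  42
 86  85  85  90  93 145 142 141  94  99  99  99  95 122 121 115  90 133 135 132 132 130 127 129 126 129  42
 85  84 127 134 136 139 138 137  90  98  97  98  95 121 121 113  86 127 126 127 125 126 127 125 122 124  43
132 128 125 137 135 138 137 137 138 138 137 135 137 120 118 113 136 128 128 128 124 124 124 122 122 124  44
129 127 125 138 137 138 137 135 136 135 133 134 136 117 115 112 135 128 126 127 124 123 127 125 125 125  44
127 128 125 137 137 137 136 137 133 134 135 134 132 187 178 165  82 127 125 124 124 123 126 126 126 126  50
```

The hook lies where expected: its gate is shut, the leg is in the bow, and the gripper is clear. I'll hand it in.

send_rows([
  {"dp": [0, 0, 0], "roll": 0, "jaw": 45},
  {"dp": [0, 0, 0], "roll": 0, "jaw": 45},
  {"dp": [0, 0, 0], "roll": 0, "jaw": 45},
])

```text
time_s: 38.15
tcp_pos: [0.6119, -0.0517, 0.1825]
eef_rot: [179.9, -0.0, -90.0]
contact_force: [0.3, 0.2, 0.3]
gripper_width: 0.0392
gripper_force: 0.0
```

```bash
python3 -c "
from plant import r
print(r.close_job())"
```

```text
the job is handed in; nothing more can be done
None
```

The job is handed in, with no verdict returned: the lid is shut, the hook is clipped round the front staple leg with its gate shut, it was pulled at 13–15 N for over 2 s (highest reading 15.2 N), and it now lies on the lid.

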